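# Set the calibration weights back on their rack by size

## Task

Put the four calibration weights from the bench top back on the wooden rack in order of size, one standing upright on the middle of each steel disc: the largest on the disc next to the tall post, then each next smaller one along the row, so that the smallest stands next to the short stub. Leave them all standing there, let go and at rest.

Things in the scene. Friction and masses are not known exactly. Their poses are not given: they have to be found in the camera images.
- weight_1: Dark iron calibration weight, round, with sloping shoulders and a knob on top; 44 mm diameter at the body, 68 mm tall overall, straight sides up to about 40 mm, knob 19 mm wide from 52 to 68 mm up, the largest, about 0.6 kg, loose. Origin at the centre of its underside, z up through the knob. Stands upright on the bench top (z = 0). Weights on the ledge behind are not meant.
- weight_2: Light grey steel calibration weight, round, with sloping shoulders and a knob on top; 37 mm diameter at the body, 58 mm tall overall, straight sides up to about 34 mm, knob 16 mm wide from 45 to 58 mm up, the second largest, about 0.5 kg, loose. Origin at the centre of its underside, z up through the knob. Stands upright on the bench top (z = 0). Weights on the ledge behind are not meant.
- weight_3: Brass calibration weight, round, with sloping shoulders and a knob on top; 29 mm diameter at the body, 42 mm tall overall, straight sides up to about 24 mm, knob 12 mm wide from 32 to 42 mm up, the third largest, about 0.16 kg, loose. Origin at the centre of its underside, z up through the knob. Stands upright on the bench top (z = 0). Weights on the ledge behind are not meant.
- weight_4: Brass calibration weight, round, with sloping shoulders and a knob on top; 22 mm diameter at the body, 28 mm tall overall, straight sides up to about 16 mm, the smallest, about 0.05 kg, loose. Origin at the centre of its underside, z up through the knob. Stands upright on the bench top (z = 0). Weights on the ledge behind are not meant.
- seat_1: One of four equal flat steel discs in a straight row on the wooden rack, 65 mm apart centre to centre: 50 mm diameter, dark dot at the centre, 2 mm proud of the 12 mm board. Origin at the disc's centre on the board's top (12 mm above the bench); its top is 2 mm higher (14 mm above the bench). y runs along the row, z up. Fixed. First in the row, at the end of the rack farthest from the robot.
- seat_2: One of four equal flat steel discs in a straight row on the wooden rack, 65 mm apart centre to centre: 50 mm diameter, dark dot at the centre, 2 mm proud of the 12 mm board. Origin at the disc's centre on the board's top (12 mm above the bench); its top is 2 mm higher (14 mm above the bench). y runs along the row, z up. Fixed. Second in the row, counting from the far end.
- seat_3: One of four equal flat steel discs in a straight row on the wooden rack, 65 mm apart centre to centre: 50 mm diameter, dark dot at the centre, 2 mm proud of the 12 mm board. Origin at the disc's centre on the board's top (12 mm above the bench); its top is 2 mm higher (14 mm above the bench). y runs along the row, z up. Fixed. Third in the row, counting from the far end.
- seat_4: One of four equal flat steel discs in a straight row on the wooden rack, 65 mm apart centre to centre: 50 mm diameter, dark dot at the centre, 2 mm proud of the 12 mm board. Origin at the disc's centre on the board's top (12 mm above the bench); its top is 2 mm higher (14 mm above the bench). y runs along the row, z up. Fixed. Fourth in the row, at the end of the rack nearest the robot.
- tall_post: Tall dark steel post, 14 mm diameter with a 22 mm foot, 60 mm high, standing fixed on the same wooden rack (70 x 345 x 12 mm), in line with the row of discs and 60 mm beyond the centre of the last disc at its end; which end differs from start to start. Origin at the centre of its underside, on the board's top.
- short_post: Short dark steel stub, 14 mm diameter with a 22 mm foot, 15 mm high, standing fixed on the same wooden rack (70 x 345 x 12 mm), in line with the row of discs and 60 mm beyond the centre of the last disc at its end; which end differs from start to start. Origin at the centre of its underside, on the board's top. (An opened scale with a raised pan, about 75 mm high, stands left of the rack.)
Mind the look-alikes: they are no part of the job. Leave any orange or red look-alike of the weight_3 alone.

How it is judged (in metres and radians):
At the end, for the whole second after the job is handed in: Counting from the disc next to the tall post, the iron (largest), steel, larger brass and smallest brass weight stand on the four discs in that order, each within 12 mm of its disc's centre, its underside on the disc, upright within 0.1 rad, and at rest (((horizontal distance between seat_1 and tall_post below 0.12 m and horizontal distance between weight_1 and seat_1 below 0.012 m and z of weight_1 in the frame of seat_1 between -0.003 and 0.008 m and horizontal distance between weight_2 and seat_2 below 0.012 m and z of weight_2 in the frame of seat_2 between -0.003 and 0.008 m and horizontal distance between weight_3 and seat_3 below 0.012 m and z of weight_3 in the frame of seat_3 between -0.003 and 0.008 m and horizontal distance between weight_4 and seat_4 below 0.012 m and z of weight_4 in the frame of seat_4 between -0.003 and 0.008 m) or (horizontal distance between seat_1 and tall_post above 0.12 m and horizontal distance between weight_1 and seat_4 below 0.012 m and z of weight_1 in the frame of seat_4 between -0.003 and 0.008 m and horizontal distance between weight_2 and seat_3 below 0.012 m and z of weight_2 in the frame of seat_3 between -0.003 and 0.008 m and horizontal distance between weight_3 and seat_2 below 0.012 m and z of weight_3 in the frame of seat_2 between -0.003 and 0.008 m and horizontal distance between weight_4 and seat_1 below 0.012 m and z of weight_4 in the frame of seat_1 between -0.003 and 0.008 m)) and angle between each of weight_1, weight_2, weight_3, weight_4's own z axis and vertical below 0.1 rad and linear speed of each of weight_1, weight_2, weight_3, weight_4 below 0.02 m/s and angular speed of each of weight_1, weight_2, weight_3, weight_4 below 0.2 rad/s); the robot touches nothing.
It also fails if it takes over 128 s, if anything falls off the work surface, if the arm or the gripper's body presses on something with over 40 N, if the wrist force passes 120 N, or if a joint passes its speed limit or range.

## Robot

A 6-joint arm with a two-finger parallel gripper is mounted at the origin on a cart in front of the work surface, level with it; the furniture and walls round the work are solid. World frame = base frame: x ahead of the robot, y to its left, z up, the work surface at z = 0. Lengths are in mm, angles in rad, forces in N, time in s.
With the tool pointing down it reaches from about 300 to 850 mm from the base axis. Payload 5.4 kg.
Tool frame: the origin (TCP) lies midway between the tips of the shut fingers; the grasp point (between the pads) lies 19 mm behind it (ctrl.hold_point_z is the z of the grasp point in the tool frame, in mm); z points along the fingers, y is the line along which they close (so a half turn about z gives the same grasp; the last joint's range is limited). The gripper opens to 85 mm and grips with 20 to 120 N. Pads are 22 mm wide; open, the fingers measure 114 mm over their backs; the gripper's body (76 mm by 85 mm) begins 54 mm behind the grasp point. The pads swing forward as they close: fully open they stand 13 mm farther back than shut.
Start: joints at [0.971, 0.158, 1.597, -0, 1.386, -0.21], TCP at [218.51, 531.845, 231.299] pointing down, gripper open.
Joint ranges: [-2.91, 2.91], [-0.94, 2.29], [0.18, 2.7], [-1.29, 4.43], [0.17, 2.64], [-3, 3]. Speed limits (rad/s): [2.57, 2.57, 3.14, 3.14, 3.14, 3.14].

## Interface

Orientations are given as a rotation vector (axis times angle).
In Python, from workcell import ctrl, cams gives the robot as it stands.
- The arm moves only by the tool jog_arm, never from a script. Its argument "commands" is a list of rows, each an object of numbers: "gripper": the opening, from 0 (shut) to 1 (fully open); "dx", "dy", "dz": the shift along the tool's x, y, z scaled (see below); "wx", "wy", "wz": the turn, a rotation vector about the tool's x, y, z scaled (see below). A call has 1 to 5 rows; each row shifts and turns the commanded pose from where the row before left it, along the tool's axes as they then stand; what a row does not reach is not made up. The controller multiplies each number of a shift by 0.04 m and each number of a turn by pi/2 rad. A row lasts 1/12 s, in which the tool goes at most 41.7 mm and 7.16 degrees, less where a joint would pass 70% of its speed; a pose out of reach is approached as far as the arm can. A call with a number of a shift or a turn outside -1 to 1 is refused whole. A call with a gripper value outside its range is refused whole. The fingers move at their own pace and stop on an object; "grip_force" is the grip in N (left out, the last holds). Time passes only in rows, so rows that do not move let the fingers close. It gives the time, the measured TCP pose, the force, the opening and the grip force at its end, in the units of the state.
- ctrl.sense(): the state, without advancing time (a new reading comes with each control period).
- cams.snapshot(name): name is "scene" or "top" or "wrist"; returns the picture (384x512x3 uint8, red, green, blue); there is no depth.
- cams.calibration(name): a dict with "camera_matrix" (3x3 intrinsics, pixels), "dist" ([k1, k2, p1, p2, k3] as OpenCV has them; the pictures are not rectified), "R" (3x3) and "t" (3): a world point X has camera coordinates R X + t. Camera axes: x right, y down, z forward; pixel columns grow to the right and rows downward; lengths in mm; the calibration is good to about 2 mm. A picture is of the moment at which its call begins: read the wrist's pose just before it. calibration takes no time and is no camera call; for the wrist camera it gives the pose at the moment of the call.
- ctrl.finish_job(): hands the job in; it is judged then, once.
The state is a dict: "clock": time; "qpos": joint angles; "qd": joint speeds; "effort": joint torques, N m; "ee_pos": TCP position; "orientation": TCP orientation; "ft_force": force on the tool from outside, world axes, zero at the start; "moment": the same for the moment, N m; "gripper_width": finger opening in mm; "gripper_force": force on a finger pad.
Only numpy, scipy, OpenCV 4.12 (cv2) and the standard library are available. Lean on these libraries where they do the work, as an engineer would, in place of code of your own. Each camera call takes 0.05 s, during which the arm holds its last target. There are 200 camera calls.

## Working session

There is one attempt and no reset: what is moved stays moved. The work goes in short steps, Python scripts to look and compute and a tool call to move; the robot and the scene stay as the last step left them, time stands still between calls to the robot, and variables do not carry over. Pictures are saved under pics/ and viewed, at most 14 in all, crops included, and the job is handed in when it is done.

Besides the shell and the picture viewer there is one more tool, called after ">>>" by a JSON object that holds its "name" and its "arguments", one argument or row to a line. jog_arm: Moves the arm, as the interface text tells. Its arguments: {"type":"object","properties":{"commands":{"type":"array","items":{"type":"object","properties":{"gripper":{"type":"number"},"dx":{"type":"number"},"dy":{"type":"number"},"dz":{"type":"number"},"wx":{"type":"number"},"wy":{"type":"number"},"wz":{"type":"number"}}}},"grip_force":{"type":"number"}},"required":["commands"]}

```bash
mkdir -p pics; python3 - <<'E'
from workcell import ctrl,cams
import cv2
print(ctrl.sense(), ctrl.hold_point_z)
for n in ("top","scene"):
    im=cams.snapshot(n); cv2.imwrite(f"pics/{n}0.png",im[:,:,::-1])
    c=cams.calibration(n); print(n,c)
E
```

```text
{'clock': 0.0, 'qpos': array([ 9.70892755e-01,  1.59034970e-01,  1.59825751e+00,  1.05166063e-05,
        1.38619437e+00, -2.10109534e-01]), 'qd': array([ 1.94838214e-06, -5.55138886e-04, -5.09239138e-04, -1.42225512e-03,
       -9.06892564e-04, -1.70394565e-03]), 'effort': array([ 1.31896572e-04, -3.96002734e+01, -3.31434059e+01, -3.08753324e-04,
        8.34968610e-03, -1.51540966e-07]), 'ee_pos': array([218.17005988, 531.3465752 , 230.31214803]), 'orientation': array([-6.08274502e-01, -3.08137152e+00,  2.72764543e-03]), 'ft_force': array([-0.09081422,  0.20675358,  0.01619682]), 'moment': array([ 0.07818193,  0.02193297, -0.02956016]), 'gripper_force': 0.0, 'gripper_width': 85.72663014018136} -18.700000000000003
top {'camera_matrix': array([[358.90122889,   0.        , 253.57652311],
       [  0.        , 358.90122889, 197.97531689],
       [  0.        ,   0.        ,   1.        ]]), 'dist': array([-0.01516636,  0.        ,  0.        ,  0.        ,  0.        ]), 'R': array([[ 2.38211783e-04, -9.99999947e-01, -2.23016556e-04],
       [-9.92223060e-01, -2.08599849e-04, -1.24472310e-01],
       [ 1.24472257e-01,  2.50932941e-04, -9.92223057e-01]]), 't': array([-22.18150712, 558.63474581, 963.11119736])}
scene {'camera_matrix': array([[428.84373713,   0.        , 253.05664697],
       [  0.        , 428.84373713, 190.07023038],
       [  0.        ,   0.        ,   1.        ]]), 'dist': array([0.03930207, 0.        , 0.        , 0.        , 0.        ]), 'R': array([[ 0.57840769, -0.81570112,  0.00873121],
       [-0.63600056, -0.45763422, -0.6213487 ],
       [ 0.51083053,  0.35383981, -0.78348552]]), 't': array([-328.24231582,  348.62682577, 1106.58728907])}
```

```bash
python3 - <<'E'
import cv2
for n in ("top","scene"):
    im=cv2.imread(f"pics/{n}0.png"); cv2.imwrite(f"pics/{n}0b.png",cv2.resize(im,(800,600),interpolation=cv2.INTER_CUBIC))
E
```

```text
(no output)
```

View pics/top0b.png

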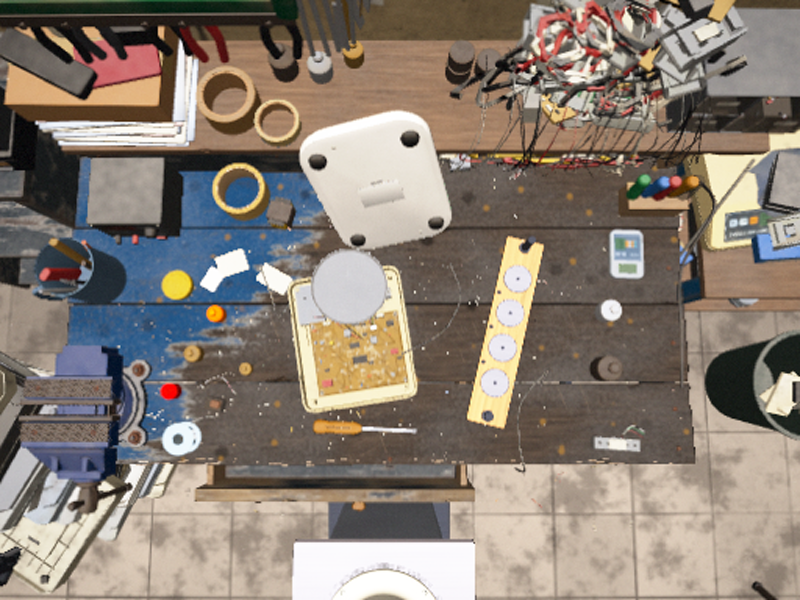

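View pics/scene0b.png

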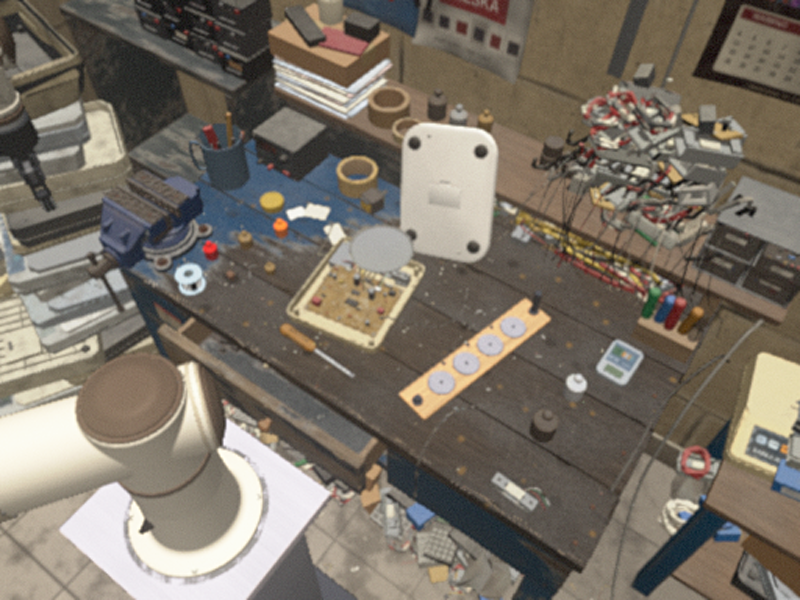

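Top view (800×600 scale): the tall post is at (527,243), the far end, and the stub at (488,415). The discs lie at (518,278), (510,313), (502,347) and (495,382). Iron is at (608,368), steel at (610,310), large brass at (192,352) and small brass at (246,368). The orange, red and yellow items are decoys. So iron goes to seat_1 and the smallest to seat_4.

```bash
cat > h.py <<'E'
import numpy as np, cv2
def ray(c,p):
    u=cv2.undistortPoints(np.array([[p]],float),c["camera_matrix"],c["dist"])[0,0]
    R=c["R"]; o=-R.T@c["t"]; d=R.T@np.array([u[0],u[1],1.]); return o,d/np.linalg.norm(d)
def plane(c,p,z):
    o,d=ray(c,p); return o+d*(z-o[2])/d[2]
def tri(c1,p1,c2,p2):
    o1,d1=ray(c1,p1);o2,d2=ray(c2,p2)
    s=np.linalg.lstsq(np.c_[d1,-d2],o2-o1,rcond=None)[0]
    a=o1+s[0]*d1;b=o2+s[1]*d2; return (a+b)/2,np.linalg.norm(a-b)
E
python3 - <<'E'
from workcell import ctrl,cams
from h import *
np.set_printoptions(precision=1,suppress=True)
c=cams.calibration("top"); s=cams.calibration("scene"); k=1/1.5625
f=lambda p:((p[0]+.5)*k-.5,(p[1]+.5)*k-.5)
for n,p,z,q in [("s1",(518,278),14,(513,327)),("s2",(510,313),14,(490,345)),("s3",(502,347),14,(466,363)),("s4",(495,382),14,(441,382)),
 ("w1",(607,366),40,(544,424)),("w2",(610,309),40,(576,384)),("w3",(192,352),25,(245,238)),("w4",(246,368),18,(269,267)),("lidtop",(365,125),250,None),("lidbot",(375,245),0,None),
 ("tallpost",(527,243),70,(537,297)),("orange",(215,313),20,None)]:
    print(n,plane(c,f(p),z),tri(c,f(p),s,f(q)) if q else "")
w=cams.calibration("wrist"); print(w, "cam pos",-w["R"].T@w["t"])
im=cams.snapshot("wrist"); cv2.imwrite("pics/w0.png",im[:,:,::-1])
E
```

```text
s1 [ 619.7 -244.6   14. ] (array([ 620.6, -245.7,   11.8]), np.float64(1.6860802666982033))
s2 [ 555.1 -228.3   14. ] (array([ 556.4, -230. ,   11.5]), np.float64(3.1128280694272124))
s3 [ 493.4 -212.3   14. ] (array([ 494.4, -213.9,   11.1]), np.float64(2.714957615845693))
s4 [ 430.8 -198.4   14. ] (array([ 431.1, -199.1,   12.8]), np.float64(1.236010782295497))
w1 [ 458.5 -390.9   40. ] (array([ 458.8, -396.4,   25.2]), np.float64(0.2659037185796467))
w2 [ 559.2 -400.9   40. ] (array([ 561.2, -405.7,   30.4]), np.float64(2.470892357533906))
w3 [483.6 342.8  25. ] (array([484.4, 344.1,  19.5]), np.float64(1.775887013942044))
w4 [455.4 247.2  18. ] (array([455.4, 248.1,  14.9]), np.float64(0.24778649683608447))
lidtop [802.5  23.8 250. ] 
lidbot [684.8  18.2   0. ] 
tallpost [ 671.4 -249.7   70. ] (array([ 677.9, -256.5,   55.3]), np.float64(8.267217871000614))
orange [554.3 306.1  20. ] 
{'camera_matrix': array([[327.1,   0. , 248.7],
       [  0. , 327.1, 188.2],
       [  0. ,   0. ,   1. ]]), 'dist': array([-0.1,  0. ,  0. ,  0. ,  0. ]), 'R': array([[ 0.4,  0.9, -0. ],
       [ 0.9, -0.4,  0.3],
       [ 0.3, -0.1, -1. ]]), 't': array([-572.6,  -38.5,  380.4])} cam pos [149.6 559.1 373.1]
```

View pics/w0.png

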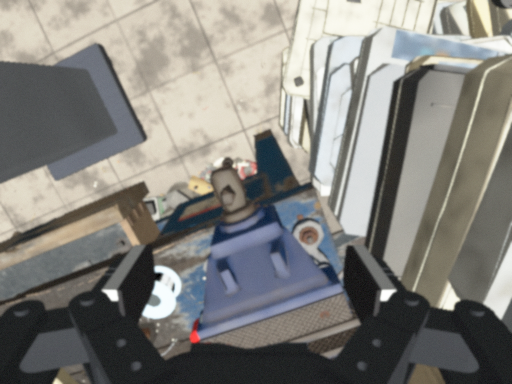

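>>> {"name": "jog_arm", "arguments": {
  "commands": [
    {"dx":-0.98,"dy":-0.22,"gripper":0.8},
    {"dx":-0.98,"dy":-0.22},
    {"dx":-0.98,"dy":-0.22},
    {"dx":-0.98,"dy":-0.22},
    {"dx":-0.98,"dy":-0.22}
  ],
  "grip_force": 40
}}

```text
schema error: expected keys gripper, dx, dy, dz, wx, wy, wz
```

>>> {"name": "jog_arm", "arguments": {
  "commands": [
    {"dx":-0.98,"dy":-0.22},
    {"dx":-0.98,"dy":-0.22},
    {"dx":-0.98,"dy":-0.22},
    {},
    {}
  ]
}}

```text
schema error: expected keys gripper, dx, dy, dz, wx, wy, wz
```

```bash
python3 - <<'E'
from workcell import ctrl,cams
from h import *
np.set_printoptions(precision=2,suppress=True)
s=ctrl.sense(); print(s["clock"],s["ee_pos"],s["orientation"],s["gripper_width"],s["qpos"])
c=cams.calibration("wrist"); im=cams.snapshot("wrist"); cv2.imwrite("pics/w1.png",im[:,:,::-1]); np.savez("w1.npz",**c)
E
```

```text
0.15 [218.24 531.45 230.53] [-0.61 -3.08  0.  ] 85.50483212720297 [ 0.97  0.16  1.6  -0.    1.39 -0.21]
```

View pics/w1.png

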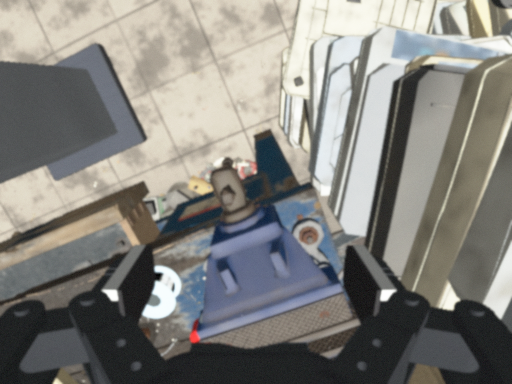

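The move was refused because every row needs all the keys, so the picture is unchanged. It shows the vise, with the red decoy at (195,335).

>>> {"name": "jog_arm", "arguments": {
  "commands": [
    {"dx":-0.98,"dy":-0.22,"dz":0,"wx":0,"wy":0,"wz":0,"gripper":0.8},
    {"dx":-0.98,"dy":-0.22,"dz":0,"wx":0,"wy":0,"wz":0,"gripper":0.8},
    {"dx":-0.98,"dy":-0.22,"dz":0,"wx":0,"wy":0,"wz":0,"gripper":0.8},
    {"dx":-0.98,"dy":-0.22,"dz":0,"wx":0,"wy":0,"wz":0,"gripper":0.8},
    {"dx":-0.98,"dy":-0.22,"dz":0,"wx":0,"wy":0,"wz":0,"gripper":0.8}
  ],
  "grip_force": 40
}}

```text
clock: 0.62
ee_pos: [384.2, 415.4, 231.2]
orientation: [-0.608, -3.082, 0.0]
ft_force: [-0.4, -0.1, -0.0]
gripper_width: 68.6
gripper_force: 0.0
```

>>> {"name": "jog_arm", "arguments": {
  "commands": [
    {"dx":-0.98,"dy":-0.22,"dz":0,"wx":0,"wy":0,"wz":0,"gripper":0.8},
    {"dx":-0.98,"dy":-0.22,"dz":0,"wx":0,"wy":0,"wz":0,"gripper":0.8},
    {"dx":-0.98,"dy":-0.22,"dz":0,"wx":0,"wy":0,"wz":0,"gripper":0.8},
    {"dx":0,"dy":0,"dz":0,"wx":0,"wy":0,"wz":0,"gripper":0.8},
    {"dx":0,"dy":0,"dz":0,"wx":0,"wy":0,"wz":0,"gripper":0.8}
  ]
}}

```text
clock: 1.03
ee_pos: [483.1, 346.1, 230.8]
orientation: [-0.614, -3.08, 0.001]
ft_force: [-0.4, 0.4, 0.1]
gripper_width: 68.4
gripper_force: 0.0
```

```bash
python3 - <<'E'
from workcell import ctrl,cams
from h import *
np.set_printoptions(precision=2,suppress=True)
s=ctrl.sense(); print(s["clock"],s["ee_pos"],s["qpos"])
c=cams.calibration("wrist"); im=cams.snapshot("wrist"); cv2.imwrite("pics/w2.png",im[:,:,::-1]); np.savez("w2.npz",**c)
E
```

```text
1.0333 [483.14 346.06 230.83] [ 0.42  0.21  1.54  0.    1.39 -0.76]
```

View pics/w2.png

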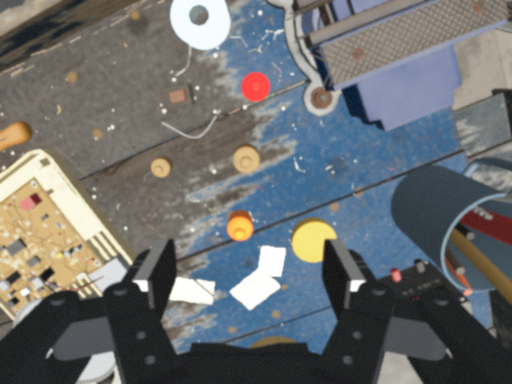

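Large brass is at about (246,159), almost under the TCP. Small brass is at (161,167), orange at (240,227) and red at (256,87).

```bash
cat >> h.py <<'E'
def go(v,ang=None,x=np.array([-.925,.380]),y=np.array([.380,.925])):
    return "tool dx,dy mm: %.1f %.1f"%(v[:2]@x,v[:2]@y)
E
python3 - <<'E'
from h import *
np.set_printoptions(precision=1,suppress=True)
c=dict(np.load("w2.npz")); im=cv2.imread("pics/w2.png"); hsv=cv2.cvtColor(im,cv2.COLOR_BGR2HSV)
m=cv2.inRange(hsv,(10,80,90),(25,210,255))
for n,(x,y),zt,zb in [("w3",(246,159),42,24),("w4",(161,167),28,16)]:
    r=22; mm=m[y-r:y+r,x-r:x+r]
    k,lab,st,ce=cv2.connectedComponentsWithStats(mm); i=1+np.argmax(st[1:,4])
    p=ce[i]+(x-r,y-r); print(n,p,st[i])
    # blob spans base..knob: evaluate at mid body height
    print([plane(c,p,z) for z in (0,zb/2,zb)])
cv2.imwrite("pics/c2.png",cv2.resize(im[130:200,130:290],(800,350),interpolation=cv2.INTER_CUBIC))
E
```

```text
w3 [245.5 158. ] [  9   6  27  29 622]
[array([484.6, 339.7,   0. ]), array([482.3, 340.8,  12. ]), array([480.1, 341.9,  24. ])]
w4 [160.9 166.5] [ 11  11  22  22 360]
[array([455.4, 243.8,   0. ]), array([454.6, 246.6,   8. ]), array([453.7, 249.3,  16. ])]
```

View pics/c2.png

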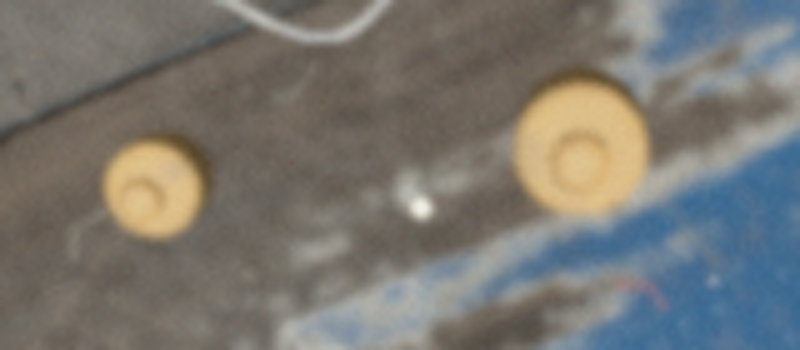

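Knob and rim estimates agree: w3 at (480.5,342) and w4 at (454,249). The apparent diameters fit as well. Going down on w3.

>>> {"name": "jog_arm", "arguments": {
  "commands": [
    {"dx":0.02,"dy":-0.125,"dz":0.9,"wx":0,"wy":0,"wz":0,"gripper":0.8},
    {"dx":0,"dy":0,"dz":1,"wx":0,"wy":0,"wz":0,"gripper":0.8},
    {"dx":0,"dy":0,"dz":1,"wx":0,"wy":0,"wz":0,"gripper":0.8},
    {"dx":0,"dy":0,"dz":1,"wx":0,"wy":0,"wz":0,"gripper":0.8},
    {"dx":0,"dy":0,"dz":1,"wx":0,"wy":0,"wz":0,"gripper":0.8}
  ]
}}

```text
clock: 1.5
ee_pos: [477.6, 344.5, 33.8]
orientation: [0.605, 3.083, 0.001]
ft_force: [0.1, 0.4, -0.1]
gripper_width: 68.2
gripper_force: 0.0
```

>>> {"name": "jog_arm", "arguments": {
  "commands": [
    {"dx":0,"dy":0,"dz":0.5,"wx":0,"wy":0,"wz":0,"gripper":0.8},
    {"dx":0,"dy":0,"dz":0.25,"wx":0,"wy":0,"wz":0,"gripper":0.8},
    {"dx":0,"dy":0,"dz":0,"wx":0,"wy":0,"wz":0,"gripper":0.2},
    {"dx":0,"dy":0,"dz":0,"wx":0,"wy":0,"wz":0,"gripper":0.2},
    {"dx":0,"dy":0,"dz":0,"wx":0,"wy":0,"wz":0,"gripper":0.2}
  ]
}}

```text
clock: 1.92
ee_pos: [480.7, 344.5, 7.8]
orientation: [0.606, 3.079, 0.004]
ft_force: [-0.4, -0.5, 0.2]
gripper_width: 32.7
gripper_force: 0.0
```

>>> {"name": "jog_arm", "arguments": {
  "commands": [
    {"dx":0,"dy":0,"dz":0,"wx":0,"wy":0,"wz":0,"gripper":0.2},
    {"dx":0,"dy":0,"dz":0,"wx":0,"wy":0,"wz":0,"gripper":0.2},
    {"dx":0,"dy":0,"dz":0,"wx":0,"wy":0,"wz":0,"gripper":0.2},
    {"dx":0,"dy":0,"dz":0,"wx":0,"wy":0,"wz":0,"gripper":0.2},
    {"dx":0,"dy":0,"dz":0,"wx":0,"wy":0,"wz":0,"gripper":0.2}
  ]
}}

```text
clock: 2.33
ee_pos: [481.0, 344.4, 8.1]
orientation: [0.608, 3.079, 0.005]
ft_force: [-1.6, 1.2, 6.6]
gripper_width: 26.4
gripper_force: 39.6
```

The width of 26.4 mm shows that the pads are on the shoulder. I'll regrip 6 mm lower.

>>> {"name": "jog_arm", "arguments": {
  "commands": [
    {"dx":0,"dy":0,"dz":0,"wx":0,"wy":0,"wz":0,"gripper":0.5},
    {"dx":0,"dy":0,"dz":0,"wx":0,"wy":0,"wz":0,"gripper":0.5},
    {"dx":-0.02,"dy":-0.05,"dz":0.08,"wx":0,"wy":0,"wz":0,"gripper":0.5},
    {"dx":0,"dy":0,"dz":0.08,"wx":0,"wy":0,"wz":0,"gripper":0.5},
    {"dx":0,"dy":0,"dz":0,"wx":0,"wy":0,"wz":0,"gripper":0.5}
  ]
}}

```text
clock: 2.75
ee_pos: [479.1, 340.8, -1.7]
orientation: [-0.609, -3.082, 0.0]
ft_force: [0.0, 1.1, 1.0]
gripper_width: 42.6
gripper_force: 0.0
```

>>> {"name": "jog_arm", "arguments": {
  "commands": [
    {"dx":0,"dy":0,"dz":0,"wx":0,"wy":0,"wz":0,"gripper":0.2},
    {"dx":0,"dy":0,"dz":0,"wx":0,"wy":0,"wz":0,"gripper":0.2},
    {"dx":0,"dy":0,"dz":0,"wx":0,"wy":0,"wz":0,"gripper":0.2},
    {"dx":0,"dy":0,"dz":0,"wx":0,"wy":0,"wz":0,"gripper":0.2},
    {"dx":0,"dy":0,"dz":0,"wx":0,"wy":0,"wz":0,"gripper":0.2}
  ]
}}

```text
clock: 3.17
ee_pos: [480.0, 341.4, -0.1]
orientation: [0.608, 3.081, 0.001]
ft_force: [-1.4, -0.9, 6.4]
gripper_width: 27.1
gripper_force: 40.1
```

>>> {"name": "jog_arm", "arguments": {
  "commands": [
    {"dx":0,"dy":0,"dz":-0.5,"wx":0,"wy":0,"wz":0,"gripper":0.2},
    {"dx":0,"dy":0,"dz":-1,"wx":0,"wy":0,"wz":0,"gripper":0.2},
    {"dx":0,"dy":0,"dz":-1,"wx":0,"wy":0,"wz":0,"gripper":0.2},
    {"dx":0,"dy":0,"dz":-1,"wx":0,"wy":0,"wz":0,"gripper":0.2},
    {"dx":0,"dy":0,"dz":-1,"wx":0,"wy":0,"wz":0,"gripper":0.2}
  ]
}}

```text
clock: 3.58
ee_pos: [478.3, 340.7, 179.8]
orientation: [-0.608, -3.08, 0.002]
ft_force: [1.6, 0.4, -1.8]
gripper_width: 27.0
gripper_force: 39.9
```

>>> {"name": "jog_arm", "arguments": {
  "commands": [
    {"dx":-0.4,"dy":-0.905,"dz":0,"wx":0,"wy":0,"wz":0,"gripper":0.2},
    {"dx":-0.4,"dy":-0.905,"dz":0,"wx":0,"wy":0,"wz":0,"gripper":0.2},
    {"dx":-0.4,"dy":-0.905,"dz":0,"wx":0,"wy":0,"wz":0,"gripper":0.2},
    {"dx":-0.4,"dy":-0.905,"dz":0,"wx":0,"wy":0,"wz":0,"gripper":0.2},
    {"dx":-0.4,"dy":-0.905,"dz":0,"wx":0,"wy":0,"wz":0,"gripper":0.2}
  ]
}}

```text
clock: 4.0
ee_pos: [483.4, 141.6, 178.2]
orientation: [-0.607, -3.081, 0.001]
ft_force: [1.2, 0.2, -1.7]
gripper_width: 27.2
gripper_force: 39.9
```

>>> {"name": "jog_arm", "arguments": {
  "commands": [
    {"dx":-0.4,"dy":-0.905,"dz":0,"wx":0,"wy":0,"wz":0,"gripper":0.2},
    {"dx":-0.4,"dy":-0.905,"dz":0,"wx":0,"wy":0,"wz":0,"gripper":0.2},
    {"dx":-0.4,"dy":-0.905,"dz":0,"wx":0,"wy":0,"wz":0,"gripper":0.2},
    {"dx":-0.4,"dy":-0.905,"dz":0,"wx":0,"wy":0,"wz":0,"gripper":0.2},
    {"dx":-0.4,"dy":-0.905,"dz":0,"wx":0,"wy":0,"wz":0,"gripper":0.2}
  ]
}}

```text
clock: 4.42
ee_pos: [488.7, -56.2, 178.3]
orientation: [-0.608, -3.081, -0.0]
ft_force: [1.4, 0.5, -2.0]
gripper_width: 27.3
gripper_force: 39.9
```

>>> {"name": "jog_arm", "arguments": {
  "commands": [
    {"dx":-0.4,"dy":-0.905,"dz":0,"wx":0,"wy":0,"wz":0,"gripper":0.2},
    {"dx":-0.4,"dy":-0.905,"dz":0,"wx":0,"wy":0,"wz":0,"gripper":0.2},
    {"dx":-0.4,"dy":-0.905,"dz":0,"wx":0,"wy":0,"wz":0,"gripper":0.2},
    {"dx":-0.4,"dy":-0.905,"dz":0,"wx":0,"wy":0,"wz":0,"gripper":0.2},
    {"dx":0,"dy":0,"dz":0,"wx":0,"wy":0,"wz":0,"gripper":0.2}
  ]
}}

```text
clock: 4.83
ee_pos: [493.1, -219.3, 178.6]
orientation: [0.617, 3.08, -0.005]
ft_force: [-0.3, 0.2, -1.5]
gripper_width: 27.1
gripper_force: 40.1
```

```bash
python3 - <<'E'
from workcell import ctrl,cams
from h import *
np.set_printoptions(precision=2,suppress=True)
s=ctrl.sense(); print(s["clock"],s["ee_pos"],s["qpos"],s["gripper_width"])
c=cams.calibration("wrist"); im=cams.snapshot("wrist"); cv2.imwrite("pics/w3.png",im[:,:,::-1]); np.savez("w3.npz",**c)
E
```

```text
4.8333 [ 493.14 -219.3   178.62] [-0.64  0.11  1.75 -0.    1.27 -1.82] 27.12604396938561
```

View pics/w3.png

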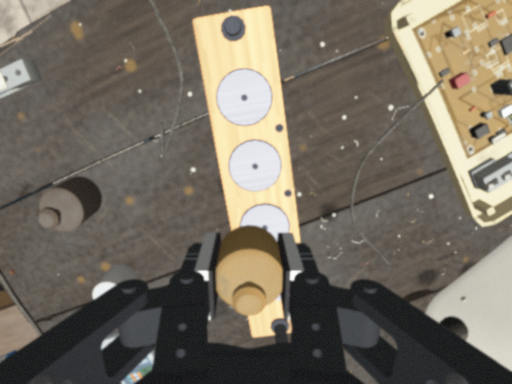

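The weight is held upright between the pads. The dot of seat_4 is at (244,97) and of seat_3 at (255,166). The stub is at the top and the iron weight at left.

```bash
python3 - <<'E'
from h import *
np.set_printoptions(precision=1,suppress=True)
c=dict(np.load("w3.npz")); im=cv2.imread("pics/w3.png"); g=cv2.cvtColor(im,cv2.COLOR_BGR2GRAY)
P=[]
for x,y in ((244,97),(255,166)):
    w=g[y-8:y+9,x-8:x+9]; v,lab,st,ce=cv2.connectedComponentsWithStats((w<130).astype(np.uint8)); i=1+np.argmax(st[1:,4])
    p=ce[i]+(x-8,y-8); q=plane(c,p,14); P.append(q); print(p,q,st[i,4])
d=(P[1]-P[0])[:2]; n=np.linalg.norm(d); print("spacing",n); 
T=np.array([[620,-245],[555.7,-229.2],[493.9,-213],[431,-198.7]])
m=(P[0]+P[1])[:2]/2; u=T[0]-T[3];u/=np.linalg.norm(u)
for k,nm in ((97.5+0*1,"s1"),(0,"")): pass
print({f"s{i}":m+u*65*(3.5-i) for i in (1,2,3,4)})
for x,y,z,n_ in ((66,205,55,"iron"),): print(n_,plane(c,(x,y),z))
print(go(P[1][:2]-[493.1,-219.3]))
E
```

```text
[244.   97.2] [ 429.6 -199.4   14. ] 10
[254.7 166. ] [ 492.8 -215.    14. ] 7
spacing 65.13267445861672
{'s1': array([ 619.1, -245.8]), 's2': array([ 555.9, -230.4]), 's3': array([ 492.8, -214.9]), 's4': array([ 429.7, -199.4])}
iron [ 451.3 -380.7   55. ]
tool dx,dy mm: 1.9 3.9
```

>>> {"name": "jog_arm", "arguments": {
  "commands": [
    {"dx":0.05,"dy":0.1,"dz":0.9,"wx":0,"wy":0,"wz":0,"gripper":0.2},
    {"dx":0,"dy":0,"dz":1,"wx":0,"wy":0,"wz":0,"gripper":0.2},
    {"dx":0,"dy":0,"dz":1,"wx":0,"wy":0,"wz":0,"gripper":0.2},
    {"dx":0,"dy":0,"dz":0.8,"wx":0,"wy":0,"wz":0,"gripper":0.2},
    {"dx":0,"dy":0,"dz":0,"wx":0,"wy":0,"wz":0,"gripper":0.2}
  ]
}}

```text
clock: 5.3
ee_pos: [487.6, -203.1, 23.2]
orientation: [-0.604, -3.068, -0.011]
ft_force: [-1.0, 1.2, -2.2]
gripper_width: 27.1
gripper_force: 40.1
```

>>> {"name": "jog_arm", "arguments": {
  "commands": [
    {"dx":0,"dy":0,"dz":0,"wx":0,"wy":0,"wz":0,"gripper":0.2},
    {"dx":0,"dy":0,"dz":0,"wx":0,"wy":0,"wz":0,"gripper":0.2},
    {"dx":0,"dy":0,"dz":0,"wx":0,"wy":0,"wz":0,"gripper":0.2}
  ]
}}

```text
clock: 5.55
ee_pos: [495.6, -209.5, 34.0]
orientation: [0.607, 3.077, -0.004]
ft_force: [0.3, -1.1, -1.7]
gripper_width: 27.1
gripper_force: 40.2
```

>>> {"name": "jog_arm", "arguments": {
  "commands": [
    {"dx":0,"dy":0,"dz":0,"wx":0,"wy":0,"wz":0,"gripper":0.2},
    {"dx":0,"dy":0,"dz":0,"wx":0,"wy":0,"wz":0,"gripper":0.2},
    {"dx":0,"dy":0,"dz":0,"wx":0,"wy":0,"wz":0,"gripper":0.2},
    {"dx":0,"dy":0,"dz":0,"wx":0,"wy":0,"wz":0,"gripper":0.2},
    {"dx":0,"dy":0,"dz":0,"wx":0,"wy":0,"wz":0,"gripper":0.2}
  ]
}}

```text
clock: 5.97
ee_pos: [493.6, -208.4, 31.2]
orientation: [0.608, 3.082, -0.0]
ft_force: [-0.4, 0.4, -1.8]
gripper_width: 27.3
gripper_force: 40.2
```

>>> {"name": "jog_arm", "arguments": {
  "commands": [
    {"dx":-0.05,"dy":-0.16,"dz":0.2,"wx":0,"wy":0,"wz":0,"gripper":0.2},
    {"dx":0,"dy":0,"dz":0.12,"wx":0,"wy":0,"wz":0,"gripper":0.2},
    {"dx":0,"dy":0,"dz":0.04,"wx":0,"wy":0,"wz":0,"gripper":0.2},
    {"dx":0,"dy":0,"dz":0,"wx":0,"wy":0,"wz":0,"gripper":0.2},
    {"dx":0,"dy":0,"dz":0,"wx":0,"wy":0,"wz":0,"gripper":0.2}
  ]
}}

```text
clock: 6.38
ee_pos: [492.6, -214.9, 16.0]
orientation: [-0.608, -3.081, -0.001]
ft_force: [-0.0, -0.3, -1.5]
gripper_width: 27.0
gripper_force: 40.2
```

>>> {"name": "jog_arm", "arguments": {
  "commands": [
    {"dx":0,"dy":0,"dz":0,"wx":0,"wy":0,"wz":0,"gripper":0.2},
    {"dx":0,"dy":0,"dz":0,"wx":0,"wy":0,"wz":0,"gripper":0.2},
    {"dx":0,"dy":0,"dz":0,"wx":0,"wy":0,"wz":0,"gripper":0.2}
  ]
}}

```text
clock: 6.63
ee_pos: [493.1, -215.1, 16.7]
orientation: [0.608, 3.082, -0.0]
ft_force: [-0.3, 0.4, -1.1]
gripper_width: 27.2
gripper_force: 40.2
```

>>> {"name": "jog_arm", "arguments": {
  "commands": [
    {"dx":0,"dy":0,"dz":0.04,"wx":0,"wy":0,"wz":0,"gripper":0.2},
    {"dx":0,"dy":0,"dz":0.02,"wx":0,"wy":0,"wz":0,"gripper":0.2},
    {"dx":0,"dy":0,"dz":0,"wx":0,"wy":0,"wz":0,"gripper":0.2},
    {"dx":0,"dy":0,"dz":0,"wx":0,"wy":0,"wz":0,"gripper":0.2}
  ]
}}

```text
clock: 6.97
ee_pos: [492.8, -215.0, 14.0]
orientation: [-0.608, -3.082, -0.0]
ft_force: [-0.6, 0.1, -2.2]
gripper_width: 27.2
gripper_force: 40.2
```

>>> {"name": "jog_arm", "arguments": {
  "commands": [
    {"dx":0,"dy":0,"dz":0.03,"wx":0,"wy":0,"wz":0,"gripper":0.2},
    {"dx":0,"dy":0,"dz":0,"wx":0,"wy":0,"wz":0,"gripper":0.2},
    {"dx":0,"dy":0,"dz":0,"wx":0,"wy":0,"wz":0,"gripper":0.2}
  ]
}}

```text
clock: 7.22
ee_pos: [492.9, -215.1, 13.9]
orientation: [-0.608, -3.082, -0.0]
ft_force: [-4.0, 2.5, 7.7]
gripper_width: 27.0
gripper_force: 42.1
```

Contact is felt, so I'm releasing and rising.

>>> {"name": "jog_arm", "arguments": {
  "commands": [
    {"dx":0,"dy":0,"dz":0,"wx":0,"wy":0,"wz":0,"gripper":0.55},
    {"dx":0,"dy":0,"dz":0,"wx":0,"wy":0,"wz":0,"gripper":0.55},
    {"dx":0,"dy":0,"dz":0,"wx":0,"wy":0,"wz":0,"gripper":0.55},
    {"dx":0,"dy":0,"dz":-0.2,"wx":0,"wy":0,"wz":0,"gripper":0.55},
    {"dx":0,"dy":0,"dz":-0.5,"wx":0,"wy":0,"wz":0,"gripper":0.55}
  ]
}}

```text
clock: 7.63
ee_pos: [490.8, -213.6, 38.9]
orientation: [-0.608, -3.077, -0.004]
ft_force: [0.3, -0.2, 0.4]
gripper_width: 46.9
gripper_force: 0.0
```

>>> {"name": "jog_arm", "arguments": {
  "commands": [
    {"dx":0,"dy":0,"dz":-0.9,"wx":0,"wy":0,"wz":0,"gripper":0.55},
    {"dx":0,"dy":0,"dz":-0.9,"wx":0,"wy":0,"wz":0,"gripper":0.55},
    {"dx":0,"dy":0,"dz":-0.9,"wx":0,"wy":0,"wz":0,"gripper":0.55},
    {"dx":0,"dy":0,"dz":-0.5,"wx":0,"wy":0,"wz":0,"gripper":0.55},
    {"dx":0,"dy":0,"dz":0,"wx":0,"wy":0,"wz":0,"gripper":0.55}
  ]
}}

```text
clock: 8.05
ee_pos: [496.0, -217.3, 175.7]
orientation: [0.606, 3.072, -0.008]
ft_force: [-0.2, -0.9, 0.7]
gripper_width: 46.8
gripper_force: 0.0
```

```bash
python3 - <<'E'
from workcell import ctrl,cams
from h import *
s=ctrl.sense(); print(s["ee_pos"]); print(go(np.array([454,249])-s["ee_pos"][:2]))
c=cams.calibration("wrist"); im=cams.snapshot("wrist"); cv2.imwrite("pics/w4.png",im[:,:,::-1]); np.savez("w4.npz",**c)
E
```

```text
[ 495.99841404 -217.25092677  175.73658391]
tool dx,dy mm: 216.0 415.3
```

View pics/w4.png

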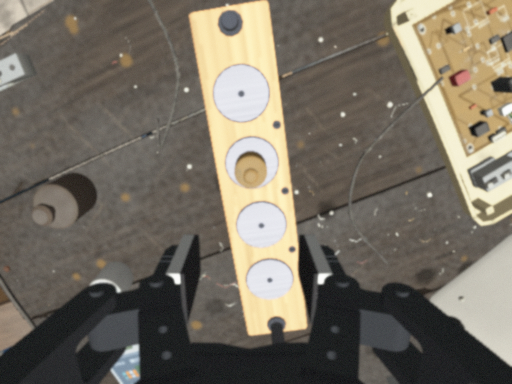

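w3 stands centred on seat_3 at (251,168), and the other discs are free. Next is the small brass.

>>> {"name": "jog_arm", "arguments": {
  "commands": [
    {"dx":0.44,"dy":0.86,"dz":0,"wx":0,"wy":0,"wz":0,"gripper":0.55},
    {"dx":0.44,"dy":0.86,"dz":0,"wx":0,"wy":0,"wz":0,"gripper":0.55},
    {"dx":0.44,"dy":0.86,"dz":0,"wx":0,"wy":0,"wz":0,"gripper":0.55},
    {"dx":0.44,"dy":0.86,"dz":0,"wx":0,"wy":0,"wz":0,"gripper":0.55},
    {"dx":0.44,"dy":0.86,"dz":0,"wx":0,"wy":0,"wz":0,"gripper":0.55}
  ]
}}

```text
clock: 8.52
ee_pos: [475.3, -20.6, 167.4]
orientation: [-0.609, -3.079, -0.001]
ft_force: [0.2, -0.1, -0.2]
gripper_width: 46.9
gripper_force: 0.0
```

>>> {"name": "jog_arm", "arguments": {
  "commands": [
    {"dx":0.44,"dy":0.86,"dz":0,"wx":0,"wy":0,"wz":0,"gripper":0.55},
    {"dx":0.44,"dy":0.86,"dz":0,"wx":0,"wy":0,"wz":0,"gripper":0.55},
    {"dx":0.44,"dy":0.86,"dz":0,"wx":0,"wy":0,"wz":0,"gripper":0.55},
    {"dx":0.44,"dy":0.86,"dz":0,"wx":0,"wy":0,"wz":0,"gripper":0.55},
    {"dx":0.44,"dy":0.86,"dz":0,"wx":0,"wy":0,"wz":0,"gripper":0.55}
  ]
}}

```text
clock: 8.93
ee_pos: [459.2, 171.8, 167.5]
orientation: [-0.608, -3.08, 0.001]
ft_force: [1.4, -0.7, 0.7]
gripper_width: 47.3
gripper_force: 0.0
```

>>> {"name": "jog_arm", "arguments": {
  "commands": [
    {"dx":0.44,"dy":0.86,"dz":0,"wx":0,"wy":0,"wz":0,"gripper":0.55},
    {"dx":0.44,"dy":0.86,"dz":0.5,"wx":0,"wy":0,"wz":0,"gripper":0.55},
    {"dx":0,"dy":0,"dz":1,"wx":0,"wy":0,"wz":0,"gripper":0.55},
    {"dx":0,"dy":0,"dz":1,"wx":0,"wy":0,"wz":0,"gripper":0.55},
    {"dx":0,"dy":0,"dz":0,"wx":0,"wy":0,"wz":0,"gripper":0.55}
  ]
}}

```text
clock: 9.35
ee_pos: [446.5, 244.0, 60.6]
orientation: [-0.603, -3.066, 0.013]
ft_force: [-1.9, -0.6, -0.2]
gripper_width: 46.9
gripper_force: 0.0
```

>>> {"name": "jog_arm", "arguments": {
  "commands": [
    {"dx":0,"dy":0,"dz":0,"wx":0,"wy":0,"wz":0,"gripper":0.55},
    {"dx":0,"dy":0,"dz":0,"wx":0,"wy":0,"wz":0,"gripper":0.55},
    {"dx":0,"dy":0,"dz":0,"wx":0,"wy":0,"wz":0,"gripper":0.55},
    {"dx":0,"dy":0,"dz":0,"wx":0,"wy":0,"wz":0,"gripper":0.55},
    {"dx":0,"dy":0,"dz":0,"wx":0,"wy":0,"wz":0,"gripper":0.55}
  ]
}}

```text
clock: 9.77
ee_pos: [456.1, 245.5, 71.9]
orientation: [0.609, 3.079, 0.003]
ft_force: [0.2, 1.0, 0.3]
gripper_width: 47.3
gripper_force: 0.0
```

>>> {"name": "jog_arm", "arguments": {
  "commands": [
    {"dx":0,"dy":0,"dz":0,"wx":0,"wy":0,"wz":0,"gripper":0.55},
    {"dx":0,"dy":0,"dz":0,"wx":0,"wy":0,"wz":0,"gripper":0.55},
    {"dx":0,"dy":0,"dz":0,"wx":0,"wy":0,"wz":0,"gripper":0.55},
    {"dx":0,"dy":0,"dz":0,"wx":0,"wy":0,"wz":0,"gripper":0.55},
    {"dx":0,"dy":0,"dz":0,"wx":0,"wy":0,"wz":0,"gripper":0.55}
  ]
}}

```text
clock: 10.18
ee_pos: [454.5, 245.4, 69.7]
orientation: [-0.608, -3.082, 0.0]
ft_force: [1.3, 1.0, -0.5]
gripper_width: 46.9
gripper_force: 0.0
```

>>> {"name": "jog_arm", "arguments": {
  "commands": [
    {"dx":0.045,"dy":0.08,"dz":0.5,"wx":0,"wy":0,"wz":0,"gripper":0.55},
    {"dx":0,"dy":0,"dz":0.5,"wx":0,"wy":0,"wz":0,"gripper":0.55},
    {"dx":0,"dy":0,"dz":0.4,"wx":0,"wy":0,"wz":0,"gripper":0.55},
    {"dx":0,"dy":0,"dz":0.2,"wx":0,"wy":0,"wz":0,"gripper":0.55},
    {"dx":0,"dy":0,"dz":0.1,"wx":0,"wy":0,"wz":0,"gripper":0.55}
  ]
}}

```text
clock: 10.6
ee_pos: [453.0, 248.8, 0.4]
orientation: [-0.608, -3.08, 0.002]
ft_force: [-0.2, -0.4, -0.7]
gripper_width: 47.0
gripper_force: 0.0
```

>>> {"name": "jog_arm", "arguments": {
  "commands": [
    {"dx":0,"dy":0,"dz":0,"wx":0,"wy":0,"wz":0,"gripper":0.5},
    {"dx":0,"dy":0,"dz":0,"wx":0,"wy":0,"wz":0,"gripper":0.5},
    {"dx":0,"dy":0,"dz":0,"wx":0,"wy":0,"wz":0,"gripper":0.5},
    {"dx":0,"dy":0,"dz":0,"wx":0,"wy":0,"wz":0,"gripper":0.5},
    {"dx":0,"dy":0,"dz":0,"wx":0,"wy":0,"wz":0,"gripper":0.5}
  ]
}}

```text
clock: 11.02
ee_pos: [454.7, 249.3, 2.5]
orientation: [0.608, 3.081, 0.001]
ft_force: [-0.2, -0.8, 0.0]
gripper_width: 42.7
gripper_force: 0.0
```

>>> {"name": "jog_arm", "arguments": {
  "commands": [
    {"dx":0,"dy":0,"dz":0.04,"wx":0,"wy":0,"wz":0,"gripper":0.3},
    {"dx":0,"dy":0,"dz":0,"wx":0,"wy":0,"wz":0,"gripper":0.15},
    {"dx":0,"dy":0,"dz":0,"wx":0,"wy":0,"wz":0,"gripper":0.12},
    {"dx":0,"dy":0,"dz":0,"wx":0,"wy":0,"wz":0,"gripper":0.12},
    {"dx":0,"dy":0,"dz":0,"wx":0,"wy":0,"wz":0,"gripper":0.12}
  ],
  "grip_force": 30
}}

```text
clock: 11.43
ee_pos: [454.2, 249.1, 0.4]
orientation: [0.608, 3.082, 0.0]
ft_force: [-1.1, -0.5, 2.9]
gripper_width: 20.1
gripper_force: 29.5
```

>>> {"name": "jog_arm", "arguments": {
  "commands": [
    {"dx":0,"dy":0,"dz":0,"wx":0,"wy":0,"wz":0,"gripper":0.12},
    {"dx":0,"dy":0,"dz":0,"wx":0,"wy":0,"wz":0,"gripper":0.12},
    {"dx":0,"dy":0,"dz":0,"wx":0,"wy":0,"wz":0,"gripper":0.12}
  ]
}}

```text
clock: 11.68
ee_pos: [454.2, 249.1, 0.3]
orientation: [0.608, 3.082, 0.0]
ft_force: [-0.9, 0.2, 4.3]
gripper_width: 20.0
gripper_force: 29.6
```

>>> {"name": "jog_arm", "arguments": {
  "commands": [
    {"dx":0,"dy":0,"dz":-0.4,"wx":0,"wy":0,"wz":0,"gripper":0.12},
    {"dx":0,"dy":0,"dz":-0.9,"wx":0,"wy":0,"wz":0,"gripper":0.12},
    {"dx":0,"dy":0,"dz":-0.9,"wx":0,"wy":0,"wz":0,"gripper":0.12},
    {"dx":0,"dy":0,"dz":-0.9,"wx":0,"wy":0,"wz":0,"gripper":0.12},
    {"dx":0,"dy":0,"dz":-0.8,"wx":0,"wy":0,"wz":0,"gripper":0.12}
  ]
}}

```text
clock: 12.1
ee_pos: [453.9, 249.0, 157.9]
orientation: [0.608, 3.082, 0.0]
ft_force: [0.7, 0.9, -0.6]
gripper_width: 19.9
gripper_force: 29.6
```

>>> {"name": "jog_arm", "arguments": {
  "commands": [
    {"dx":-0.31,"dy":-0.883,"dz":0,"wx":0,"wy":0,"wz":0,"gripper":0.12},
    {"dx":-0.31,"dy":-0.883,"dz":0,"wx":0,"wy":0,"wz":0,"gripper":0.12},
    {"dx":-0.31,"dy":-0.883,"dz":0,"wx":0,"wy":0,"wz":0,"gripper":0.12},
    {"dx":-0.31,"dy":-0.883,"dz":0,"wx":0,"wy":0,"wz":0,"gripper":0.12},
    {"dx":-0.31,"dy":-0.883,"dz":0,"wx":0,"wy":0,"wz":0,"gripper":0.12}
  ]
}}

```text
clock: 12.52
ee_pos: [443.6, 60.7, 155.7]
orientation: [-0.607, -3.082, 0.0]
ft_force: [0.8, -0.2, -1.1]
gripper_width: 20.0
gripper_force: 29.6
```

>>> {"name": "jog_arm", "arguments": {
  "commands": [
    {"dx":-0.31,"dy":-0.883,"dz":0,"wx":0,"wy":0,"wz":0,"gripper":0.12},
    {"dx":-0.31,"dy":-0.883,"dz":0,"wx":0,"wy":0,"wz":0,"gripper":0.12},
    {"dx":-0.31,"dy":-0.883,"dz":0,"wx":0,"wy":0,"wz":0,"gripper":0.12},
    {"dx":-0.31,"dy":-0.883,"dz":0,"wx":0,"wy":0,"wz":0,"gripper":0.12},
    {"dx":-0.31,"dy":-0.883,"dz":0,"wx":0,"wy":0,"wz":0,"gripper":0.12}
  ]
}}

```text
clock: 12.93
ee_pos: [433.8, -126.4, 155.8]
orientation: [-0.609, -3.082, -0.0]
ft_force: [1.0, 0.3, -0.2]
gripper_width: 19.6
gripper_force: 29.6
```

>>> {"name": "jog_arm", "arguments": {
  "commands": [
    {"dx":-0.31,"dy":-0.883,"dz":0,"wx":0,"wy":0,"wz":0,"gripper":0.12},
    {"dx":-0.31,"dy":-0.883,"dz":0,"wx":0,"wy":0,"wz":0,"gripper":0.12},
    {"dx":0,"dy":0,"dz":0,"wx":0,"wy":0,"wz":0,"gripper":0.12},
    {"dx":0,"dy":0,"dz":0,"wx":0,"wy":0,"wz":0,"gripper":0.12},
    {"dx":0,"dy":0,"dz":0,"wx":0,"wy":0,"wz":0,"gripper":0.12}
  ]
}}

```text
clock: 13.35
ee_pos: [430.3, -198.9, 155.5]
orientation: [-0.609, -3.081, -0.002]
ft_force: [-0.1, 0.1, -1.2]
gripper_width: 19.7
gripper_force: 29.7
```

>>> {"name": "jog_arm", "arguments": {
  "commands": [
    {"dx":0,"dy":0,"dz":0,"wx":0,"wy":0,"wz":0,"gripper":0.12},
    {"dx":0,"dy":0,"dz":0,"wx":0,"wy":0,"wz":0,"gripper":0.12},
    {"dx":0,"dy":0,"dz":0,"wx":0,"wy":0,"wz":0,"gripper":0.12},
    {"dx":0,"dy":0,"dz":0,"wx":0,"wy":0,"wz":0,"gripper":0.12},
    {"dx":0,"dy":0,"dz":0,"wx":0,"wy":0,"wz":0,"gripper":0.12}
  ]
}}

```text
clock: 13.77
ee_pos: [430.8, -199.0, 156.2]
orientation: [0.607, 3.082, -0.0]
ft_force: [0.6, 0.4, -1.1]
gripper_width: 20.0
gripper_force: 29.7
```

>>> {"name": "jog_arm", "arguments": {
  "commands": [
    {"dx":0.02,"dy":0,"dz":0.9,"wx":0,"wy":0,"wz":0,"gripper":0.12},
    {"dx":0,"dy":0,"dz":0.9,"wx":0,"wy":0,"wz":0,"gripper":0.12},
    {"dx":0,"dy":0,"dz":0.7,"wx":0,"wy":0,"wz":0,"gripper":0.12},
    {"dx":0,"dy":0,"dz":0.4,"wx":0,"wy":0,"wz":0,"gripper":0.12},
    {"dx":0,"dy":0,"dz":0.3,"wx":0,"wy":0,"wz":0,"gripper":0.12}
  ]
}}

```text
clock: 14.18
ee_pos: [428.6, -198.0, 25.8]
orientation: [-0.607, -3.079, -0.003]
ft_force: [0.4, -0.5, -0.0]
gripper_width: 19.9
gripper_force: 29.7
```

>>> {"name": "jog_arm", "arguments": {
  "commands": [
    {"dx":0,"dy":0,"dz":0.2,"wx":0,"wy":0,"wz":0,"gripper":0.12},
    {"dx":0,"dy":0,"dz":0,"wx":0,"wy":0,"wz":0,"gripper":0.12},
    {"dx":0,"dy":0,"dz":0,"wx":0,"wy":0,"wz":0,"gripper":0.12},
    {"dx":0,"dy":0,"dz":0,"wx":0,"wy":0,"wz":0,"gripper":0.12},
    {"dx":0,"dy":0,"dz":0,"wx":0,"wy":0,"wz":0,"gripper":0.12}
  ]
}}

```text
clock: 14.6
ee_pos: [430.8, -199.9, 21.3]
orientation: [0.608, 3.08, -0.002]
ft_force: [0.3, -0.9, 0.5]
gripper_width: 19.7
gripper_force: 29.7
```

>>> {"name": "jog_arm", "arguments": {
  "commands": [
    {"dx":0.02,"dy":0,"dz":0.1,"wx":0,"wy":0,"wz":0,"gripper":0.12},
    {"dx":0,"dy":0,"dz":0.04,"wx":0,"wy":0,"wz":0,"gripper":0.12},
    {"dx":0,"dy":0,"dz":0,"wx":0,"wy":0,"wz":0,"gripper":0.12},
    {"dx":0,"dy":0,"dz":0,"wx":0,"wy":0,"wz":0,"gripper":0.12},
    {"dx":0,"dy":0,"dz":0,"wx":0,"wy":0,"wz":0,"gripper":0.12}
  ]
}}

```text
clock: 15.02
ee_pos: [429.1, -198.9, 14.6]
orientation: [-0.608, -3.082, -0.0]
ft_force: [0.3, -0.6, -1.3]
gripper_width: 19.8
gripper_force: 29.7
```

>>> {"name": "jog_arm", "arguments": {
  "commands": [
    {"dx":0,"dy":0,"dz":0.03,"wx":0,"wy":0,"wz":0,"gripper":0.12},
    {"dx":0,"dy":0,"dz":0,"wx":0,"wy":0,"wz":0,"gripper":0.12},
    {"dx":0,"dy":0,"dz":0,"wx":0,"wy":0,"wz":0,"gripper":0.12}
  ]
}}

```text
clock: 15.27
ee_pos: [429.3, -199.0, 14.3]
orientation: [-0.608, -3.082, -0.0]
ft_force: [-2.7, 2.6, 10.3]
gripper_width: 19.7
gripper_force: 30.6
```

Contact again. I'll release, rise and go over between iron and steel.

>>> {"name": "jog_arm", "arguments": {
  "commands": [
    {"dx":0,"dy":0,"dz":0,"wx":0,"wy":0,"wz":0,"gripper":0.5},
    {"dx":0,"dy":0,"dz":0,"wx":0,"wy":0,"wz":0,"gripper":0.5},
    {"dx":0,"dy":0,"dz":0,"wx":0,"wy":0,"wz":0,"gripper":0.5},
    {"dx":0,"dy":0,"dz":-0.2,"wx":0,"wy":0,"wz":0,"gripper":0.5},
    {"dx":0,"dy":0,"dz":-0.5,"wx":0,"wy":0,"wz":0,"gripper":0.5}
  ]
}}

```text
clock: 15.68
ee_pos: [427.2, -197.3, 39.6]
orientation: [-0.608, -3.077, -0.004]
ft_force: [0.4, 0.2, -0.3]
gripper_width: 42.7
gripper_force: 0.0
```

>>> {"name": "jog_arm", "arguments": {
  "commands": [
    {"dx":0,"dy":0,"dz":-0.9,"wx":0,"wy":0,"wz":0,"gripper":0.85},
    {"dx":0,"dy":0,"dz":-1,"wx":0,"wy":0,"wz":0,"gripper":0.85},
    {"dx":0,"dy":0,"dz":-1,"wx":0,"wy":0,"wz":0,"gripper":0.85},
    {"dx":0,"dy":0,"dz":-1,"wx":0,"wy":0,"wz":0,"gripper":0.85},
    {"dx":-0.575,"dy":-0.625,"dz":-0.2,"wx":0,"wy":0,"wz":0,"gripper":0.85}
  ]
}}

```text
clock: 16.1
ee_pos: [443.4, -229.9, 214.5]
orientation: [0.601, 3.072, -0.008]
ft_force: [2.3, -0.6, 1.5]
gripper_width: 72.6
gripper_force: 0.0
```

>>> {"name": "jog_arm", "arguments": {
  "commands": [
    {"dx":-0.575,"dy":-0.625,"dz":0,"wx":0,"wy":0,"wz":0,"gripper":0.85},
    {"dx":-0.575,"dy":-0.625,"dz":0,"wx":0,"wy":0,"wz":0,"gripper":0.85},
    {"dx":-0.575,"dy":-0.625,"dz":0,"wx":0,"wy":0,"wz":0,"gripper":0.85},
    {"dx":-0.575,"dy":-0.625,"dz":0,"wx":0,"wy":0,"wz":0,"gripper":0.85},
    {"dx":-0.575,"dy":-0.625,"dz":0,"wx":0,"wy":0,"wz":0,"gripper":0.85}
  ]
}}

```text
clock: 16.52
ee_pos: [500.1, -391.6, 205.7]
orientation: [0.609, 3.082, 0.0]
ft_force: [0.5, 1.3, 0.1]
gripper_width: 72.5
gripper_force: 0.0
```

>>> {"name": "jog_arm", "arguments": {
  "commands": [
    {"dx":0,"dy":0,"dz":0,"wx":0,"wy":0,"wz":0,"gripper":0.85},
    {"dx":0,"dy":0,"dz":0,"wx":0,"wy":0,"wz":0,"gripper":0.85},
    {"dx":0,"dy":0,"dz":0,"wx":0,"wy":0,"wz":0,"gripper":0.85},
    {"dx":0,"dy":0,"dz":0,"wx":0,"wy":0,"wz":0,"gripper":0.85},
    {"dx":0,"dy":0,"dz":0,"wx":0,"wy":0,"wz":0,"gripper":0.85}
  ]
}}

```text
clock: 16.93
ee_pos: [499.8, -389.1, 205.9]
orientation: [0.607, 3.082, -0.0]
ft_force: [0.8, 0.1, 0.1]
gripper_width: 72.5
gripper_force: 0.0
```

```bash
python3 - <<'E'
from workcell import ctrl,cams
from h import *
s=ctrl.sense(); print(s["ee_pos"],s["qpos"])
c=cams.calibration("wrist"); im=cams.snapshot("wrist"); cv2.imwrite("pics/w5.png",im[:,:,::-1]); np.savez("w5.npz",**c)
E
```

```text
[ 499.79965495 -389.09786341  205.92842556] [-8.51991628e-01  3.25335180e-01  1.44999648e+00  1.02243218e-04
  1.36595785e+00 -2.03392326e+00]
```

View pics/w5.png

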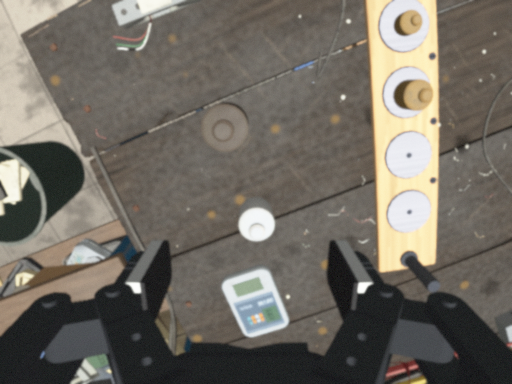

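Iron is at (225,128) and steel at (256,225). The brass weights stand on seat_4 (404,24) and seat_3 (408,93), and seats 2 and 1 are free at (408,155) and (409,212).

```bash
python3 - <<'E'
from h import *
np.set_printoptions(precision=1,suppress=True)
c=dict(np.load("w5.npz")); im=cv2.imread("pics/w5.png"); g=cv2.cvtColor(im,cv2.COLOR_BGR2GRAY)
m=(g>170).astype(np.uint8)[195:255,225:290]; k,l,st,ce=cv2.connectedComponentsWithStats(m); i=1+np.argmax(st[1:,4]); p=ce[i]+(225,195)
print("steel",p,st[i],plane(c,p,17),plane(c,p,34))
G=cv2.GaussianBlur(g,(3,3),0)
for n,(x0,x1,y0,y1),r,z in [("iron body",(190,260,90,165),(19,28),40),("iron knob",(205,245,110,150),(6,13),68),("steel knob",(235,280,205,255),(5,11),58)]:
    h=cv2.HoughCircles(G[y0:y1,x0:x1],cv2.HOUGH_GRADIENT_ALT if 0 else cv2.HOUGH_GRADIENT,1,50,param1=60,param2=8,minRadius=r[0],maxRadius=r[1])
    if h is not None:
        q=h[0,0]; q=(q[0]+x0,q[1]+y0,q[2]); print(n,q,plane(c,q[:2],z))
cr=cv2.resize(im[90:260,180:300],(480,680),interpolation=cv2.INTER_CUBIC)[:600]; cv2.imwrite("pics/c5.png",cr)
E
```

```text
steel [256.3 224. ] [ 14  12  36  34 970] [ 566.1 -408.8   17. ] [ 559.2 -406.4   34. ]
iron body (np.float32(224.5), np.float32(126.5), np.float32(23.0)) [ 453.9 -396.2   40. ]
iron knob (np.float32(222.5), np.float32(130.5), np.float32(8.2)) [ 454.3 -396.    68. ]
steel knob (np.float32(258.5), np.float32(230.5), np.float32(10.4)) [ 556.6 -403.6   58. ]
```

View pics/c5.png

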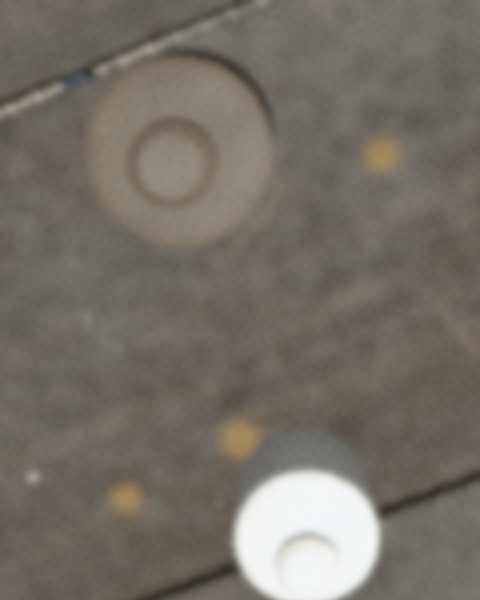

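Iron's two estimates agree: (454,-396). Steel is about (558.5,-406), which also matches the top view. Going for steel.

>>> {"name": "jog_arm", "arguments": {
  "commands": [
    {"dx":-0.75,"dy":0.08,"dz":0,"wx":0,"wy":0,"wz":0,"gripper":0.75},
    {"dx":-0.75,"dy":0.08,"dz":0.4,"wx":0,"wy":0,"wz":0,"gripper":0.75},
    {"dx":0,"dy":0,"dz":0.9,"wx":0,"wy":0,"wz":0,"gripper":0.75},
    {"dx":0,"dy":0,"dz":0.9,"wx":0,"wy":0,"wz":0,"gripper":0.75},
    {"dx":0,"dy":0,"dz":0.6,"wx":0,"wy":0,"wz":0,"gripper":0.75}
  ]
}}

```text
clock: 17.4
ee_pos: [557.0, -405.1, 90.0]
orientation: [-0.606, -3.08, -0.003]
ft_force: [-0.7, 0.0, -1.1]
gripper_width: 63.9
gripper_force: 0.0
```

>>> {"name": "jog_arm", "arguments": {
  "commands": [
    {"dx":0,"dy":0,"dz":0.2,"wx":0,"wy":0,"wz":0,"gripper":0.75},
    {"dx":0,"dy":0,"dz":0,"wx":0,"wy":0,"wz":0,"gripper":0.75},
    {"dx":0,"dy":0,"dz":0,"wx":0,"wy":0,"wz":0,"gripper":0.75},
    {"dx":0,"dy":0,"dz":0,"wx":0,"wy":0,"wz":0,"gripper":0.75},
    {"dx":0,"dy":0,"dz":0,"wx":0,"wy":0,"wz":0,"gripper":0.75}
  ]
}}

```text
clock: 17.82
ee_pos: [559.1, -408.3, 88.6]
orientation: [0.608, 3.078, -0.005]
ft_force: [-0.4, 0.0, 0.2]
gripper_width: 64.0
gripper_force: 0.0
```

>>> {"name": "jog_arm", "arguments": {
  "commands": [
    {"dx":0,"dy":0,"dz":0,"wx":0,"wy":0,"wz":0,"gripper":0.75},
    {"dx":0,"dy":0,"dz":0,"wx":0,"wy":0,"wz":0,"gripper":0.75},
    {"dx":0,"dy":0,"dz":0,"wx":0,"wy":0,"wz":0,"gripper":0.75}
  ]
}}

```text
clock: 18.07
ee_pos: [558.0, -407.3, 86.2]
orientation: [0.608, 3.081, -0.001]
ft_force: [0.4, 0.8, 0.3]
gripper_width: 64.1
gripper_force: 0.0
```

>>> {"name": "jog_arm", "arguments": {
  "commands": [
    {"dx":0,"dy":0.03,"dz":0.6,"wx":0,"wy":0,"wz":0,"gripper":0.75},
    {"dx":0,"dy":0,"dz":0.6,"wx":0,"wy":0,"wz":0,"gripper":0.75},
    {"dx":0,"dy":0,"dz":0.5,"wx":0,"wy":0,"wz":0,"gripper":0.75},
    {"dx":0,"dy":0,"dz":0.25,"wx":0,"wy":0,"wz":0,"gripper":0.75},
    {"dx":0,"dy":0,"dz":0.1,"wx":0,"wy":0,"wz":0,"gripper":0.75}
  ]
}}

```text
clock: 18.48
ee_pos: [557.0, -404.7, 1.0]
orientation: [-0.608, -3.079, -0.004]
ft_force: [-0.2, -0.1, -0.5]
gripper_width: 64.2
gripper_force: 0.0
```

>>> {"name": "jog_arm", "arguments": {
  "commands": [
    {"dx":0,"dy":0,"dz":0,"wx":0,"wy":0,"wz":0,"gripper":0.6},
    {"dx":0,"dy":0,"dz":0,"wx":0,"wy":0,"wz":0,"gripper":0.55},
    {"dx":0,"dy":0,"dz":0,"wx":0,"wy":0,"wz":0,"gripper":0.55},
    {"dx":0,"dy":0,"dz":0,"wx":0,"wy":0,"wz":0,"gripper":0.55},
    {"dx":0,"dy":0,"dz":0,"wx":0,"wy":0,"wz":0,"gripper":0.55}
  ]
}}

```text
clock: 18.9
ee_pos: [558.8, -406.5, 4.6]
orientation: [0.608, 3.08, -0.002]
ft_force: [1.0, -0.0, -1.0]
gripper_width: 47.4
gripper_force: 0.0
```

>>> {"name": "jog_arm", "arguments": {
  "commands": [
    {"dx":0,"dy":0,"dz":0,"wx":0,"wy":0,"wz":0,"gripper":0.4},
    {"dx":0,"dy":0,"dz":0,"wx":0,"wy":0,"wz":0,"gripper":0.3},
    {"dx":0,"dy":0,"dz":0,"wx":0,"wy":0,"wz":0,"gripper":0.3},
    {"dx":0,"dy":0,"dz":0,"wx":0,"wy":0,"wz":0,"gripper":0.3},
    {"dx":0,"dy":0,"dz":0,"wx":0,"wy":0,"wz":0,"gripper":0.3}
  ],
  "grip_force": 60
}}

```text
clock: 19.32
ee_pos: [558.9, -405.8, 4.6]
orientation: [0.608, 3.081, 0.0]
ft_force: [-0.2, 2.2, 6.5]
gripper_width: 34.8
gripper_force: 60.1
```

>>> {"name": "jog_arm", "arguments": {
  "commands": [
    {"dx":0,"dy":0,"dz":0,"wx":0,"wy":0,"wz":0,"gripper":0.3},
    {"dx":0,"dy":0,"dz":0,"wx":0,"wy":0,"wz":0,"gripper":0.3},
    {"dx":0,"dy":0,"dz":0,"wx":0,"wy":0,"wz":0,"gripper":0.3}
  ]
}}

```text
clock: 19.57
ee_pos: [558.9, -405.8, 4.6]
orientation: [0.608, 3.081, 0.0]
ft_force: [-0.7, 2.9, 6.3]
gripper_width: 34.8
gripper_force: 60.1
```

>>> {"name": "jog_arm", "arguments": {
  "commands": [
    {"dx":0,"dy":0,"dz":-0.4,"wx":0,"wy":0,"wz":0,"gripper":0.3},
    {"dx":0,"dy":0,"dz":-0.8,"wx":0,"wy":0,"wz":0,"gripper":0.3},
    {"dx":0,"dy":0,"dz":-0.9,"wx":0,"wy":0,"wz":0,"gripper":0.3},
    {"dx":0,"dy":0,"dz":-0.9,"wx":0,"wy":0,"wz":0,"gripper":0.3},
    {"dx":0,"dy":0,"dz":-0.5,"wx":0,"wy":0,"wz":0,"gripper":0.3}
  ]
}}

```text
clock: 19.98
ee_pos: [559.1, -407.1, 148.4]
orientation: [0.608, 3.078, -0.005]
ft_force: [1.5, -0.9, -3.0]
gripper_width: 34.7
gripper_force: 61.0
```

>>> {"name": "jog_arm", "arguments": {
  "commands": [
    {"dx":0.2475,"dy":0.6075,"dz":0,"wx":0,"wy":0,"wz":0,"gripper":0.3},
    {"dx":0.3975,"dy":0.9,"dz":0,"wx":0,"wy":0,"wz":0,"gripper":0.3},
    {"dx":0.3975,"dy":0.9,"dz":0,"wx":0,"wy":0,"wz":0,"gripper":0.3},
    {"dx":0.3975,"dy":0.9,"dz":0,"wx":0,"wy":0,"wz":0,"gripper":0.3},
    {"dx":0.2,"dy":0.5,"dz":0,"wx":0,"wy":0,"wz":0,"gripper":0.3}
  ]
}}

```text
clock: 20.4
ee_pos: [553.9, -235.4, 142.6]
orientation: [-0.605, -3.079, -0.004]
ft_force: [0.4, 0.6, -4.9]
gripper_width: 34.5
gripper_force: 61.0
```

>>> {"name": "jog_arm", "arguments": {
  "commands": [
    {"dx":0.1,"dy":0.23,"dz":0,"wx":0,"wy":0,"wz":0,"gripper":0.3},
    {"dx":0,"dy":0,"dz":0,"wx":0,"wy":0,"wz":0,"gripper":0.3},
    {"dx":0,"dy":0,"dz":0,"wx":0,"wy":0,"wz":0,"gripper":0.3},
    {"dx":0,"dy":0,"dz":0,"wx":0,"wy":0,"wz":0,"gripper":0.3},
    {"dx":0,"dy":0,"dz":0,"wx":0,"wy":0,"wz":0,"gripper":0.3}
  ]
}}

```text
clock: 20.82
ee_pos: [555.1, -231.6, 143.4]
orientation: [0.611, 3.081, -0.001]
ft_force: [-0.1, -0.3, -4.7]
gripper_width: 34.4
gripper_force: 61.0
```

>>> {"name": "jog_arm", "arguments": {
  "commands": [
    {"dx":0,"dy":0,"dz":0,"wx":0,"wy":0,"wz":0,"gripper":0.3},
    {"dx":0,"dy":0,"dz":0,"wx":0,"wy":0,"wz":0,"gripper":0.3},
    {"dx":0,"dy":0,"dz":0,"wx":0,"wy":0,"wz":0,"gripper":0.3},
    {"dx":0,"dy":0,"dz":0,"wx":0,"wy":0,"wz":0,"gripper":0.3},
    {"dx":0,"dy":0,"dz":0,"wx":0,"wy":0,"wz":0,"gripper":0.3}
  ]
}}

```text
clock: 21.23
ee_pos: [555.1, -230.2, 143.3]
orientation: [-0.609, -3.082, -0.0]
ft_force: [-0.1, -0.1, -3.1]
gripper_width: 34.8
gripper_force: 61.0
```

>>> {"name": "jog_arm", "arguments": {
  "commands": [
    {"dx":-0.02,"dy":0,"dz":0.7,"wx":0,"wy":0,"wz":0,"gripper":0.3},
    {"dx":0,"dy":0,"dz":0.8,"wx":0,"wy":0,"wz":0,"gripper":0.3},
    {"dx":0,"dy":0,"dz":0.6,"wx":0,"wy":0,"wz":0,"gripper":0.3},
    {"dx":0,"dy":0,"dz":0.4,"wx":0,"wy":0,"wz":0,"gripper":0.3},
    {"dx":0,"dy":0,"dz":0.25,"wx":0,"wy":0,"wz":0,"gripper":0.3}
  ]
}}

```text
clock: 21.65
ee_pos: [554.4, -229.3, 30.6]
orientation: [-0.608, -3.078, -0.002]
ft_force: [0.4, -0.2, -4.6]
gripper_width: 34.5
gripper_force: 60.9
```

>>> {"name": "jog_arm", "arguments": {
  "commands": [
    {"dx":0,"dy":0,"dz":0.15,"wx":0,"wy":0,"wz":0,"gripper":0.3},
    {"dx":0,"dy":0,"dz":0,"wx":0,"wy":0,"wz":0,"gripper":0.3},
    {"dx":0,"dy":0,"dz":0,"wx":0,"wy":0,"wz":0,"gripper":0.3},
    {"dx":0,"dy":0,"dz":0,"wx":0,"wy":0,"wz":0,"gripper":0.3},
    {"dx":0,"dy":0,"dz":0,"wx":0,"wy":0,"wz":0,"gripper":0.3}
  ]
}}

```text
clock: 22.07
ee_pos: [557.0, -231.0, 29.0]
orientation: [0.608, 3.079, -0.002]
ft_force: [0.2, -0.2, -4.2]
gripper_width: 34.6
gripper_force: 61.0
```

>>> {"name": "jog_arm", "arguments": {
  "commands": [
    {"dx":0,"dy":0,"dz":0,"wx":0,"wy":0,"wz":0,"gripper":0.3},
    {"dx":0,"dy":0,"dz":0,"wx":0,"wy":0,"wz":0,"gripper":0.3},
    {"dx":0,"dy":0,"dz":0,"wx":0,"wy":0,"wz":0,"gripper":0.3}
  ]
}}

```text
clock: 22.32
ee_pos: [556.1, -230.5, 27.8]
orientation: [0.608, 3.082, -0.0]
ft_force: [-0.5, 0.0, -4.4]
gripper_width: 34.9
gripper_force: 61.0
```

27.8 → 18.6, so about 9 mm more.

>>> {"name": "jog_arm", "arguments": {
  "commands": [
    {"dx":0,"dy":0,"dz":0.12,"wx":0,"wy":0,"wz":0,"gripper":0.3},
    {"dx":0,"dy":0,"dz":0.07,"wx":0,"wy":0,"wz":0,"gripper":0.3},
    {"dx":0,"dy":0,"dz":0.03,"wx":0,"wy":0,"wz":0,"gripper":0.3},
    {"dx":0,"dy":0,"dz":0,"wx":0,"wy":0,"wz":0,"gripper":0.3},
    {"dx":0,"dy":0,"dz":0,"wx":0,"wy":0,"wz":0,"gripper":0.3}
  ]
}}

```text
clock: 22.73
ee_pos: [555.7, -230.3, 18.7]
orientation: [-0.608, -3.081, -0.0]
ft_force: [-3.3, -0.0, 0.3]
gripper_width: 34.9
gripper_force: 61.5
```

>>> {"name": "jog_arm", "arguments": {
  "commands": [
    {"dx":0,"dy":0,"dz":0.02,"wx":0,"wy":0,"wz":0,"gripper":0.3},
    {"dx":0,"dy":0,"dz":0,"wx":0,"wy":0,"wz":0,"gripper":0.3},
    {"dx":0,"dy":0,"dz":0,"wx":0,"wy":0,"wz":0,"gripper":0.3}
  ]
}}

```text
clock: 22.98
ee_pos: [555.7, -230.2, 18.6]
orientation: [-0.608, -3.081, -0.0]
ft_force: [-5.5, 2.3, 6.4]
gripper_width: 34.5
gripper_force: 62.1
```

>>> {"name": "jog_arm", "arguments": {
  "commands": [
    {"dx":0,"dy":0,"dz":0,"wx":0,"wy":0,"wz":0,"gripper":0.65},
    {"dx":0,"dy":0,"dz":0,"wx":0,"wy":0,"wz":0,"gripper":0.65},
    {"dx":0,"dy":0,"dz":0,"wx":0,"wy":0,"wz":0,"gripper":0.65},
    {"dx":0,"dy":0,"dz":-0.2,"wx":0,"wy":0,"wz":0,"gripper":0.65},
    {"dx":0,"dy":0,"dz":-0.5,"wx":0,"wy":0,"wz":0,"gripper":0.65}
  ]
}}

```text
clock: 23.4
ee_pos: [554.0, -229.1, 43.6]
orientation: [-0.608, -3.077, -0.003]
ft_force: [-0.5, 0.3, -1.2]
gripper_width: 55.2
gripper_force: 0.0
```

>>> {"name": "jog_arm", "arguments": {
  "commands": [
    {"dx":0,"dy":0,"dz":-0.9,"wx":0,"wy":0,"wz":0,"gripper":0.8},
    {"dx":0,"dy":0,"dz":-1,"wx":0,"wy":0,"wz":0,"gripper":0.8},
    {"dx":0,"dy":0,"dz":-0.8,"wx":0,"wy":0,"wz":0,"gripper":0.8},
    {"dx":0.05,"dy":-0.4,"dz":-0.4,"wx":0,"wy":0,"wz":0,"gripper":0.8},
    {"dx":0.13,"dy":-0.9,"dz":0,"wx":0,"wy":0,"wz":0,"gripper":0.8}
  ]
}}

```text
clock: 23.82
ee_pos: [533.7, -275.6, 176.7]
orientation: [0.599, 3.073, -0.006]
ft_force: [1.0, -1.3, 0.4]
gripper_width: 68.5
gripper_force: 0.0
```

>>> {"name": "jog_arm", "arguments": {
  "commands": [
    {"dx":0.15,"dy":-0.95,"dz":0,"wx":0,"wy":0,"wz":0,"gripper":0.8},
    {"dx":0.15,"dy":-0.95,"dz":0,"wx":0,"wy":0,"wz":0,"gripper":0.8},
    {"dx":0.15,"dy":-0.9,"dz":0,"wx":0,"wy":0,"wz":0,"gripper":0.8},
    {"dx":0.1,"dy":-0.5,"dz":0,"wx":0,"wy":0,"wz":0,"gripper":0.8},
    {"dx":0.05,"dy":-0.21,"dz":0.3,"wx":0,"wy":0,"wz":0,"gripper":0.8}
  ]
}}

```text
clock: 24.23
ee_pos: [453.5, -400.9, 161.0]
orientation: [0.613, 3.076, -0.008]
ft_force: [-0.1, -0.7, 0.1]
gripper_width: 68.1
gripper_force: 0.0
```

>>> {"name": "jog_arm", "arguments": {
  "commands": [
    {"dx":0,"dy":0,"dz":0.4,"wx":0,"wy":0,"wz":0,"gripper":0.8},
    {"dx":0,"dy":0,"dz":0.2,"wx":0,"wy":0,"wz":0,"gripper":0.8},
    {"dx":0,"dy":0,"dz":0,"wx":0,"wy":0,"wz":0,"gripper":0.8},
    {"dx":0,"dy":0,"dz":0,"wx":0,"wy":0,"wz":0,"gripper":0.8},
    {"dx":0,"dy":0,"dz":0,"wx":0,"wy":0,"wz":0,"gripper":0.8}
  ]
}}

```text
clock: 24.65
ee_pos: [454.8, -396.0, 134.3]
orientation: [0.606, 3.082, -0.001]
ft_force: [0.4, 0.3, 0.2]
gripper_width: 68.2
gripper_force: 0.0
```

>>> {"name": "jog_arm", "arguments": {
  "commands": [
    {"dx":0,"dy":0,"dz":0,"wx":0,"wy":0,"wz":0,"gripper":0.8},
    {"dx":0,"dy":0,"dz":0,"wx":0,"wy":0,"wz":0,"gripper":0.8},
    {"dx":0,"dy":0,"dz":0,"wx":0,"wy":0,"wz":0,"gripper":0.8},
    {"dx":0,"dy":0,"dz":0,"wx":0,"wy":0,"wz":0,"gripper":0.8},
    {"dx":0,"dy":0,"dz":0,"wx":0,"wy":0,"wz":0,"gripper":0.8}
  ]
}}

```text
clock: 25.07
ee_pos: [454.1, -396.5, 134.0]
orientation: [0.608, 3.082, -0.0]
ft_force: [-0.4, -0.5, 0.6]
gripper_width: 68.4
gripper_force: 0.0
```

>>> {"name": "jog_arm", "arguments": {
  "commands": [
    {"dx":0,"dy":0,"dz":0.6,"wx":0,"wy":0,"wz":0,"gripper":0.8},
    {"dx":0,"dy":0,"dz":0.8,"wx":0,"wy":0,"wz":0,"gripper":0.8},
    {"dx":0,"dy":0,"dz":0.7,"wx":0,"wy":0,"wz":0,"gripper":0.8},
    {"dx":0,"dy":0,"dz":0.5,"wx":0,"wy":0,"wz":0,"gripper":0.8},
    {"dx":0,"dy":0,"dz":0.3,"wx":0,"wy":0,"wz":0,"gripper":0.8}
  ]
}}

```text
clock: 25.48
ee_pos: [452.7, -394.9, 14.7]
orientation: [-0.608, -3.079, -0.005]
ft_force: [-0.5, 0.1, -0.6]
gripper_width: 68.1
gripper_force: 0.0
```

>>> {"name": "jog_arm", "arguments": {
  "commands": [
    {"dx":0,"dy":0,"dz":0.15,"wx":0,"wy":0,"wz":0,"gripper":0.75},
    {"dx":0,"dy":0,"dz":0.05,"wx":0,"wy":0,"wz":0,"gripper":0.65},
    {"dx":0,"dy":0,"dz":0,"wx":0,"wy":0,"wz":0,"gripper":0.65},
    {"dx":0,"dy":0,"dz":0,"wx":0,"wy":0,"wz":0,"gripper":0.65},
    {"dx":0,"dy":0,"dz":0,"wx":0,"wy":0,"wz":0,"gripper":0.65}
  ]
}}

```text
clock: 25.9
ee_pos: [454.8, -397.5, 11.4]
orientation: [0.608, 3.08, -0.003]
ft_force: [0.5, -0.2, 0.1]
gripper_width: 55.6
gripper_force: 0.0
```

>>> {"name": "jog_arm", "arguments": {
  "commands": [
    {"dx":0,"dy":0,"dz":0,"wx":0,"wy":0,"wz":0,"gripper":0.5},
    {"dx":0,"dy":0,"dz":0,"wx":0,"wy":0,"wz":0,"gripper":0.4},
    {"dx":0,"dy":0,"dz":0,"wx":0,"wy":0,"wz":0,"gripper":0.4},
    {"dx":0,"dy":0,"dz":0,"wx":0,"wy":0,"wz":0,"gripper":0.4},
    {"dx":0,"dy":0,"dz":0,"wx":0,"wy":0,"wz":0,"gripper":0.4}
  ],
  "grip_force": 70
}}

```text
clock: 26.32
ee_pos: [454.9, -396.9, 11.5]
orientation: [0.608, 3.08, -0.001]
ft_force: [0.1, 2.8, 7.1]
gripper_width: 41.4
gripper_force: 71.0
```

>>> {"name": "jog_arm", "arguments": {
  "commands": [
    {"dx":0,"dy":0,"dz":0,"wx":0,"wy":0,"wz":0,"gripper":0.4},
    {"dx":0,"dy":0,"dz":0,"wx":0,"wy":0,"wz":0,"gripper":0.4},
    {"dx":0,"dy":0,"dz":0,"wx":0,"wy":0,"wz":0,"gripper":0.4}
  ]
}}

```text
clock: 26.57
ee_pos: [454.9, -396.9, 11.5]
orientation: [0.608, 3.08, -0.001]
ft_force: [0.8, 3.5, 6.2]
gripper_width: 41.3
gripper_force: 71.0
```

>>> {"name": "jog_arm", "arguments": {
  "commands": [
    {"dx":0,"dy":0,"dz":-0.4,"wx":0,"wy":0,"wz":0,"gripper":0.4},
    {"dx":0,"dy":0,"dz":-0.8,"wx":0,"wy":0,"wz":0,"gripper":0.4},
    {"dx":0,"dy":0,"dz":-0.9,"wx":0,"wy":0,"wz":0,"gripper":0.4},
    {"dx":0,"dy":0,"dz":-0.9,"wx":0,"wy":0,"wz":0,"gripper":0.4},
    {"dx":0,"dy":0,"dz":-0.7,"wx":0,"wy":0,"wz":0,"gripper":0.4}
  ]
}}

```text
clock: 26.98
ee_pos: [454.0, -396.5, 160.2]
orientation: [0.608, 3.081, -0.001]
ft_force: [0.2, -0.1, -4.9]
gripper_width: 41.6
gripper_force: 72.4
```

>>> {"name": "jog_arm", "arguments": {
  "commands": [
    {"dx":-0.2,"dy":0.4,"dz":-0.2,"wx":0,"wy":0,"wz":0,"gripper":0.4},
    {"dx":-0.44,"dy":0.9,"dz":0,"wx":0,"wy":0,"wz":0,"gripper":0.4},
    {"dx":-0.44,"dy":0.9,"dz":0,"wx":0,"wy":0,"wz":0,"gripper":0.4},
    {"dx":-0.44,"dy":0.9,"dz":0,"wx":0,"wy":0,"wz":0,"gripper":0.4},
    {"dx":-0.44,"dy":0.9,"dz":0,"wx":0,"wy":0,"wz":0,"gripper":0.4}
  ]
}}

```text
clock: 27.4
ee_pos: [587.7, -276.5, 164.9]
orientation: [-0.609, -3.08, -0.001]
ft_force: [0.5, -0.6, -4.7]
gripper_width: 41.3
gripper_force: 72.4
```

>>> {"name": "jog_arm", "arguments": {
  "commands": [
    {"dx":-0.26,"dy":0.7,"dz":0,"wx":0,"wy":0,"wz":0,"gripper":0.4},
    {"dx":-0.14,"dy":0.35,"dz":0,"wx":0,"wy":0,"wz":0,"gripper":0.4},
    {"dx":0,"dy":0,"dz":0,"wx":0,"wy":0,"wz":0,"gripper":0.4},
    {"dx":0,"dy":0,"dz":0,"wx":0,"wy":0,"wz":0,"gripper":0.4},
    {"dx":0,"dy":0,"dz":0,"wx":0,"wy":0,"wz":0,"gripper":0.4}
  ]
}}

```text
clock: 27.82
ee_pos: [617.0, -246.2, 165.1]
orientation: [-0.609, -3.08, 0.0]
ft_force: [-0.5, 0.1, -3.9]
gripper_width: 41.3
gripper_force: 72.4
```

>>> {"name": "jog_arm", "arguments": {
  "commands": [
    {"dx":0,"dy":0,"dz":0,"wx":0,"wy":0,"wz":0,"gripper":0.4},
    {"dx":0,"dy":0,"dz":0,"wx":0,"wy":0,"wz":0,"gripper":0.4},
    {"dx":0,"dy":0,"dz":0,"wx":0,"wy":0,"wz":0,"gripper":0.4},
    {"dx":0,"dy":0,"dz":0,"wx":0,"wy":0,"wz":0,"gripper":0.4},
    {"dx":0,"dy":0,"dz":0,"wx":0,"wy":0,"wz":0,"gripper":0.4}
  ]
}}

```text
clock: 28.23
ee_pos: [617.8, -245.9, 165.8]
orientation: [0.609, 3.082, -0.0]
ft_force: [-0.2, 0.4, -5.4]
gripper_width: 41.4
gripper_force: 72.4
```

>>> {"name": "jog_arm", "arguments": {
  "commands": [
    {"dx":-0.03,"dy":0.01,"dz":0.6,"wx":0,"wy":0,"wz":0,"gripper":0.4},
    {"dx":0,"dy":0,"dz":0.8,"wx":0,"wy":0,"wz":0,"gripper":0.4},
    {"dx":0,"dy":0,"dz":0.8,"wx":0,"wy":0,"wz":0,"gripper":0.4},
    {"dx":0,"dy":0,"dz":0.5,"wx":0,"wy":0,"wz":0,"gripper":0.4},
    {"dx":0,"dy":0,"dz":0.3,"wx":0,"wy":0,"wz":0,"gripper":0.4}
  ]
}}

```text
clock: 28.65
ee_pos: [617.1, -244.3, 41.8]
orientation: [-0.607, -3.077, -0.003]
ft_force: [-0.7, 0.2, -5.8]
gripper_width: 41.8
gripper_force: 72.3
```

>>> {"name": "jog_arm", "arguments": {
  "commands": [
    {"dx":0,"dy":0,"dz":0.2,"wx":0,"wy":0,"wz":0,"gripper":0.4},
    {"dx":0,"dy":0,"dz":0.1,"wx":0,"wy":0,"wz":0,"gripper":0.4},
    {"dx":0,"dy":0,"dz":0,"wx":0,"wy":0,"wz":0,"gripper":0.4},
    {"dx":0,"dy":0,"dz":0,"wx":0,"wy":0,"wz":0,"gripper":0.4},
    {"dx":0,"dy":0,"dz":0,"wx":0,"wy":0,"wz":0,"gripper":0.4}
  ]
}}

```text
clock: 29.07
ee_pos: [620.6, -246.4, 35.8]
orientation: [0.608, 3.079, -0.002]
ft_force: [0.7, 0.6, -3.9]
gripper_width: 42.1
gripper_force: 72.4
```

>>> {"name": "jog_arm", "arguments": {
  "commands": [
    {"dx":0,"dy":0,"dz":0,"wx":0,"wy":0,"wz":0,"gripper":0.4},
    {"dx":0,"dy":0,"dz":0,"wx":0,"wy":0,"wz":0,"gripper":0.4},
    {"dx":0,"dy":0,"dz":0,"wx":0,"wy":0,"wz":0,"gripper":0.4}
  ]
}}

```text
clock: 29.32
ee_pos: [619.6, -245.8, 34.4]
orientation: [0.608, 3.081, -0.001]
ft_force: [0.1, 0.4, -4.5]
gripper_width: 41.3
gripper_force: 72.4
```

>>> {"name": "jog_arm", "arguments": {
  "commands": [
    {"dx":0,"dy":0,"dz":0.12,"wx":0,"wy":0,"wz":0,"gripper":0.4},
    {"dx":0,"dy":0,"dz":0.06,"wx":0,"wy":0,"wz":0,"gripper":0.4},
    {"dx":0,"dy":0,"dz":0.02,"wx":0,"wy":0,"wz":0,"gripper":0.4},
    {"dx":0,"dy":0,"dz":0,"wx":0,"wy":0,"wz":0,"gripper":0.4},
    {"dx":0,"dy":0,"dz":0,"wx":0,"wy":0,"wz":0,"gripper":0.4}
  ]
}}

```text
clock: 29.73
ee_pos: [619.1, -245.5, 25.6]
orientation: [-0.608, -3.082, -0.0]
ft_force: [0.3, 0.2, -2.6]
gripper_width: 41.8
gripper_force: 72.6
```

>>> {"name": "jog_arm", "arguments": {
  "commands": [
    {"dx":0,"dy":0,"dz":0.02,"wx":0,"wy":0,"wz":0,"gripper":0.4},
    {"dx":0,"dy":0,"dz":0,"wx":0,"wy":0,"wz":0,"gripper":0.4},
    {"dx":0,"dy":0,"dz":0,"wx":0,"wy":0,"wz":0,"gripper":0.4}
  ]
}}

```text
clock: 29.98
ee_pos: [619.2, -245.5, 25.5]
orientation: [-0.608, -3.082, -0.0]
ft_force: [-4.4, 2.2, 4.1]
gripper_width: 41.8
gripper_force: 73.3
```

Contact, so I'm releasing, rising and taking the final look.

>>> {"name": "jog_arm", "arguments": {
  "commands": [
    {"dx":0,"dy":0,"dz":0,"wx":0,"wy":0,"wz":0,"gripper":0.7},
    {"dx":0,"dy":0,"dz":0,"wx":0,"wy":0,"wz":0,"gripper":0.7},
    {"dx":0,"dy":0,"dz":0,"wx":0,"wy":0,"wz":0,"gripper":0.7},
    {"dx":0,"dy":0,"dz":-0.2,"wx":0,"wy":0,"wz":0,"gripper":0.7},
    {"dx":0,"dy":0,"dz":-0.5,"wx":0,"wy":0,"wz":0,"gripper":0.7}
  ]
}}

```text
clock: 30.4
ee_pos: [617.4, -244.5, 50.4]
orientation: [-0.608, -3.077, -0.003]
ft_force: [0.3, 0.0, -1.8]
gripper_width: 59.7
gripper_force: 0.0
```

>>> {"name": "jog_arm", "arguments": {
  "commands": [
    {"dx":0,"dy":0,"dz":-0.9,"wx":0,"wy":0,"wz":0,"gripper":0.7},
    {"dx":0,"dy":0,"dz":-0.9,"wx":0,"wy":0,"wz":0,"gripper":0.7},
    {"dx":0,"dy":0,"dz":-0.9,"wx":0,"wy":0,"wz":0,"gripper":0.7},
    {"dx":0,"dy":0,"dz":-0.9,"wx":0,"wy":0,"wz":0,"gripper":0.7},
    {"dx":0,"dy":0,"dz":-0.5,"wx":0,"wy":0,"wz":0,"gripper":0.7}
  ]
}}

```text
clock: 30.82
ee_pos: [621.1, -246.6, 223.6]
orientation: [0.607, 3.074, -0.005]
ft_force: [1.2, -0.8, 1.0]
gripper_width: 59.9
gripper_force: 0.0
```

>>> {"name": "jog_arm", "arguments": {
  "commands": [
    {"dx":0,"dy":0,"dz":0,"wx":0,"wy":0,"wz":0,"gripper":0.7},
    {"dx":0,"dy":0,"dz":0,"wx":0,"wy":0,"wz":0,"gripper":0.7},
    {"dx":0,"dy":0,"dz":0,"wx":0,"wy":0,"wz":0,"gripper":0.7},
    {"dx":0,"dy":0,"dz":0,"wx":0,"wy":0,"wz":0,"gripper":0.7},
    {"dx":0,"dy":0,"dz":0,"wx":0,"wy":0,"wz":0,"gripper":0.7}
  ]
}}

```text
clock: 31.23
ee_pos: [618.5, -245.0, 214.8]
orientation: [-0.608, -3.079, -0.002]
ft_force: [-1.0, 0.8, 0.2]
gripper_width: 59.6
gripper_force: 0.0
```

```bash
python3 - <<'E'
from workcell import ctrl,cams
from h import *
s=ctrl.sense(); print(s["ee_pos"],s["clock"])
c=cams.calibration("wrist"); np.savez("w6.npz",**c); im=cams.snapshot("wrist")[:,:,::-1]; cv2.imwrite("pics/w6.png",im)
t=cams.snapshot("top")[:,:,::-1]; cv2.imwrite("pics/top6.png",t)
o=np.hstack([im[:,150:450],cv2.resize(t[145:280,290:400],None,fx=384/135,fy=384/135,interpolation=cv2.INTER_CUBIC)]); print(o.shape); cv2.imwrite("pics/f6.png",o)
E
```

```text
[ 618.46014923 -245.03575395  214.81772979] 31.2333
(384, 613, 3)
```

View pics/f6.png

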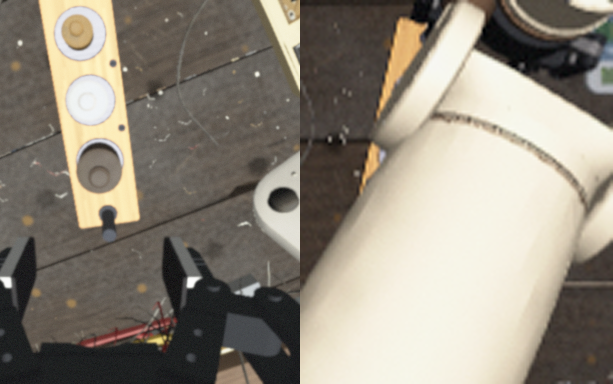

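Iron stands on seat_1 next to the tall post, with its knob at (249,176). The steel knob is at (236,102) and the large brass knob at (223,30). The arm hides the top view. I'll check the offsets numerically, taking w4 from the earlier wrist picture.

```bash
python3 - <<'E'
from h import *
np.set_printoptions(precision=1,suppress=True)
c=dict(np.load("w6.npz")); d=dict(np.load("w5.npz"))
S=dict(w1=(619,-246),w2=(556,-230),w3=(493,-215),w4=(430,-199.5))
for n,k,p,z in [("w1",c,(249,176),82),("w2",c,(236,102),72),("w3",c,(223,30),56),("w3",d,(420,95),56)]:
    print(n,plane(k,p,z)[:2]-S[n])
im=cv2.imread("pics/w5.png"); m=cv2.inRange(cv2.cvtColor(im,cv2.COLOR_BGR2HSV),(10,100,60),(25,255,255))[0:42,388:425]
k,l,st,ce=cv2.connectedComponentsWithStats(m); i=1+np.argmax(st[1:,4]); p=ce[i]+(388,0); print("w4",p,st[i],plane(d,p,14+12)[:2]-S["w4"])
E
```

```text
w1 [-1.9  0.5]
w2 [-0.9 -2. ]
w3 [ 2.1 -4.5]
w3 [-1.4 -8. ]
w4 [406.   22.7] [  8  12  25  22 320] [-0.9 -4. ]
```

```bash
python3 - <<'E'
from h import *
np.set_printoptions(precision=1,suppress=True)
for f,b in (("w4",(228,275,145,192)),("w5",(390,438,68,115)),("w6",(200,250,5,60))):
    c=dict(np.load(f+".npz")); im=cv2.imread(f"pics/{f}.png"); x0,x1,y0,y1=b
    m=cv2.inRange(cv2.cvtColor(im,cv2.COLOR_BGR2HSV),(10,100,60),(25,255,255))[y0:y1,x0:x1]
    k,l,st,ce=cv2.connectedComponentsWithStats(m); i=1+np.argmax(st[1:,4]); p=ce[i]+(x0,y0)
    print(f,p,st[i],[plane(c,p,z)[:2]-(493,-215) for z in (30,38,44)])
cv2.imwrite("pics/f7.png",np.hstack([cv2.resize(cv2.imread("pics/w5.png")[0:120,370:450],(400,600)),cv2.resize(cv2.imread("pics/w4.png")[120:210,220:280],(400,600))]))
E
```

```text
w4 [251.8 167.2] [  9   8  28  32 493] [array([-0.1,  0.2]), array([-2. ,  0.9]), array([-3.4,  1.5])]
w5 [405.1  92.7] [  5  13  30  27 343] [array([-3.4, -9.1]), array([ -4.9, -12.6]), array([ -6. , -15.2])]
w6 [229.1  31.3] [ 15  11  27  33 417] [array([0.7, 0.2]), array([2.1, 0.1]), array([3.1, 0.1])]
```

View pics/f7.png

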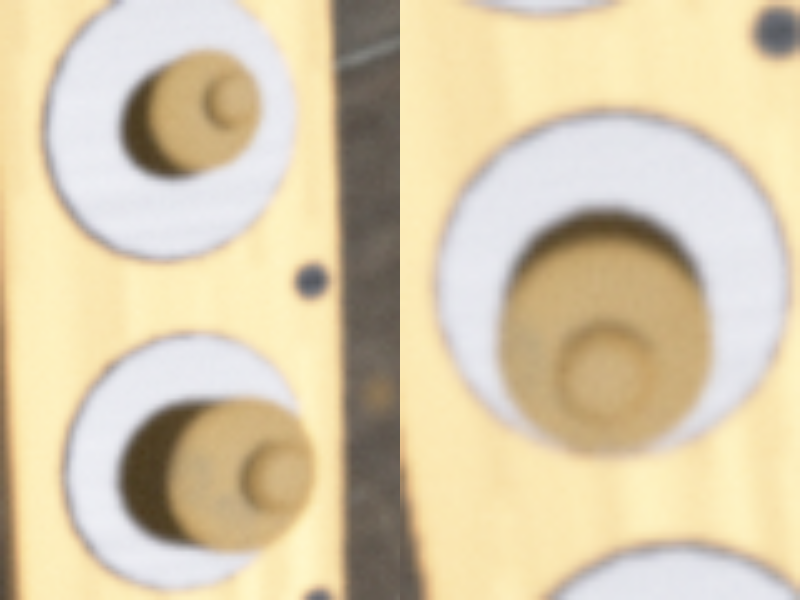

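In the close crop, the base circles of w3 and w4 lie centred on their discs, within about 3 mm. The other views agree, so I'm handing in.

```bash
python3 -c "
from workcell import ctrl
print(ctrl.finish_job())"
```

```text
the job is handed in; nothing more can be done
None
```

The job is handed in at about 31 s on the robot clock: iron, steel, large brass and small brass stand in order on the discs from the tall post to the stub, each about 5 mm or less from its disc's centre by the wrist pictures; the verdict was not shown.

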